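Lay the second shaft in the cradle and chock the layer

ROBOT

A 6-joint arm with a two-finger parallel gripper is mounted at the origin on a cart in front of the work surface, level with it; the furniture and walls round the work are solid. World frame = base frame: x ahead of the robot, y to its left, z up, the work surface at z = 0. Lengths are in m, angles in rad, forces in N, time in s.
With the tool pointing down it reaches from about 0.275 to 1 m from the base axis. Payload 8.4 kg.
Tool frame: the origin (TCP) lies midway between the tips of the shut fingers; the grasp point (between the pads) lies 19 mm behind it (ctrl.hold_point_z is the distance from the TCP to the grasp point, in m); z points along the fingers, x is the direction in which the jaws open and shut, and the axes are right-handed (so a half turn about z gives the same grasp; the last joint's range is limited). The gripper opens to 85 mm and grips with 20 to 120 N. Pads are 22 mm wide; open, the fingers measure 114 mm over their backs; the gripper's body (76 mm by 85 mm) begins 54 mm behind the grasp point. The pads swing forward as they close: fully open they stand 13 mm farther back than shut.
Start: joints at [-1.312, 0.353, 1.633, -0, 1.155, -0.002], TCP at [0.161, -0.604, 0.231] pointing down, gripper open.
Joint ranges: [-2.63, 2.63], [-0.92, 2.1], [0.06, 2.66], [-1.3, 4.44], [0, 2.69], [-3.02, 3.02]. Speed limits (rad/s): [2.22, 2.22, 2.79, 3.14, 3.14, 3.14].

INTERFACE

Orientations are given as a unit quaternion [w, x, y, z].
In Python, from workcell import ctrl, eyes gives the robot as it stands. The module is installed in compiled form; this text tells all that it offers.
- The arm moves only by the shell command python3 -m jog 'ROWS' [OPENING]. ROWS is a JSON object of lists of equal length, an entry for each row: "xyz": the shift along the tool's x, y, z in m, a list of three; "dr": the turn, a rotation vector about the tool's x, y, z in rad, a list of three. In form: {"xyz": [[dx, dy, dz], ...], "dr": [[rx, ry, rz], ...]}. A call has 1 to 5 rows; each row is the pose to reach, as a shift and turn from the pose commanded when the call began, along the tool's axes at that moment; what a row does not reach only later rows make up. A row lasts 1/12 s, in which the tool goes at most 41.7 mm and 7.16 degrees, less where a joint would pass 70% of its speed; a pose out of reach is approached as far as the arm can. A call with a gripper value outside its range is refused whole. OPENING is the opening, from 0 (shut) to 1 (fully open), set as the call begins (- or left out, the last holds). The fingers move at their own pace and stop on an object; the grip force is fixed at half the most. Time passes only in rows, so rows that repeat a pose let the fingers close. It gives the time, the measured TCP pose, the force and the opening at its end, in the units of the state.
- ctrl.observe(): the state, without advancing time (a new reading comes with each control period).
- eyes.snapshot(name): name is "scene" or "top" or "wrist"; returns the picture (384x512x3 uint8, blue, green, red); there is no depth.
- eyes.camera_info(name): a dict with "camera_matrix" (3x3 intrinsics, pixels), "k1" (the pictures are not rectified: a ray, as slopes to the right and down, at radius r is drawn at 1 + k1 r^2 times it, then the intrinsics apply), "rvec" (rotation vector, rad) and "tvec" (3), from world to camera coordinates, as OpenCV has them; the wrist camera has in their place "tool_from_camera" (4x4, takes a point from camera to tool coordinates, whose origin is the TCP and whose axes are the tool frame's). Camera axes: x right, y down, z forward; pixel columns grow to the right and rows downward; lengths in m; the calibration is good to about 2 mm. A picture is of the moment at which its call begins: read the wrist's pose just before it. camera_info takes no time and is no camera call.
- ctrl.close_job(): hands the job in, once; it reports no verdict.
The state is a dict: "time": time; "joint_positions": joint angles; "qd": joint speeds; "joint_torque": joint torques, N m; "position": TCP position; "tcp_rot": TCP orientation; "wrist_force": force on the tool from outside, world axes, zero at the start; "torque": the same for the moment, N m; "finger_gap": opening from 0.0 (shut) to 1.0 (fully open).
Only numpy, scipy, OpenCV 4.12 (cv2) and the standard library are available. Lean on these libraries where they do the work, as an engineer would, in place of code of your own. Each camera call takes 0.05 s, during which the arm holds its last target.

TASK

The washed shaft has drained on its sloping stand. Lay it down gently, without dropping it, in the free pair of V-notches of the wooden carrying cradle, level and about central like the shaft that already lies there. Then chock the layer so that neither shaft can roll out: set the loose notched wooden bar across both shafts, midway between the cradle's two bolsters, with its notches fully down over the shafts, and let go.

Things in the scene. Friction and masses are not known exactly. Their poses are not given: they have to be found in the camera images.
- cradle: Fixed wooden cradle: plank 186 x 168 x 15 mm with two bolsters (22 mm thick, tops 61 mm above the bench) at x = -71 and +71 mm. Each has two 90-degree V-notches 16 mm deep, at y = +42 mm (holding a shaft already) and y = -42 mm (free). Origin: centre of the underside, on the bench; x along the shafts, y across, z up. It stands left or right of the loose bar, the drain stand on the other side.
- cradle_free (a point): Point of the cradle where the centre of the shaft must come: on the axis of a shaft seated in the free notches, midway between the bolsters, 65 mm above the bench. Axes as the cradle's.
- cradle_chock (a point): Point of the cradle where the centre of the notched bar comes when it sits fully down on both shafts, midway between the bolsters: 94.6 mm above the bench. Axes as the cradle's; the bar then lies along y.
- shaft_mid (a point): Centre of the loose steel shaft on the stand: body 28 mm in diameter, 180 mm long, plus at each end a journal 20 mm in diameter, 25 mm long; 230 mm over all, about 0.6 kg. Its x is the shaft's axis, which on the stand rises 30 degrees towards -x. Its roll does not matter, and either end may point either way in the cradle.
- laid_shaft_mid (a point): Centre of the equal shaft that already lies in the cradle's notches at y = +42 mm; its x is the shaft's axis.
- chock_mid (a point): Centre (half-way up) of the loose wooden bar lying on the bench: 164 mm long, 30 mm wide, 48 mm high, about 0.14 kg. Its y runs along its length, z up. It has two 90-degree notches 14 mm deep, 84 mm apart, in its underside and the same in its top (for the next layer), so it fits either way round.
- stand: Fixed metal drain stand: tray 235 x 100 mm with a 14 mm rim; two V-heads on legs carry the shaft at 30 degrees, its centre 110 mm above the origin. The heads hold it from 48 to 86 mm up and 48 to 118 mm down from its centre, edges 6 mm below its axis; the middle is free. An end plate stops the lower end. Origin on the bench; x points level towards the lower end, z up, and the raised end is the one nearer the robot.
There are look-alikes about, which are no part of the job. There is more than one size of the part that bears chock_mid; the job needs the larger.

How it is judged:
By the outcome, as a careful person would: the job done as asked, in the order asked, and still so for the second after the job is handed in, with the robot touching nothing.
It also fails if it takes over 51 s, if anything falls off the work surface, if the arm or the gripper's body presses on something with over 40 N, if the wrist force passes 120 N, or if a joint passes its speed limit or range.

## Working session

There is one attempt and no reset: what is moved stays moved. The work goes in short steps, Python scripts to look and compute and a shell command to move; the robot and the scene stay as the last step left them, time stands still between calls to the robot, and variables do not carry over. Pictures are saved under pics/ and viewed, and the job is handed in when it is done.

```bash
mkdir -p pics; ls; python3 - <<'E'
from workcell import ctrl, eyes
import cv2,numpy as np
s=ctrl.observe()
for k,v in s.items(): print(k,np.round(v,4))
print(ctrl.hold_point_z)
for n in ["scene","top","wrist"]:
    cv2.imwrite(f"pics/a_{n}.png",eyes.snapshot(n)); print(n,eyes.camera_info(n))
E
```

```text
pics
time 0.0
joint_positions [-1.3124  0.3536  1.6341 -0.      1.1552 -0.0024]
qd [ 0.0007  0.0001  0.     -0.0001  0.0003 -0.0021]
joint_torque [ 3.90000e-03 -6.05239e+01 -3.42067e+01  3.00000e-04  9.50000e-03
  0.00000e+00]
position [ 0.161  -0.6034  0.2306]
tcp_rot [-4.000e-04  7.931e-01 -6.092e-01 -6.000e-04]
wrist_force [0.0705 0.5733 0.5529]
torque [ 0.0303 -0.0001 -0.0021]
finger_gap 0.9988
0.0187
scene {'camera_matrix': array([[482.64530439,   0.        , 250.8532284 ],
       [  0.        , 482.64530439, 197.75684405],
       [  0.        ,   0.        ,   1.        ]]), 'k1': -0.08645523273794703, 'rvec': array([ 0.65354991, -2.58417106,  1.22485828]), 'tvec': array([0.37199651, 0.19786357, 1.4223389 ])}
top {'camera_matrix': array([[368.60190251,   0.        , 253.08606313],
       [  0.        , 368.60190251, 194.2588382 ],
       [  0.        ,   0.        ,   1.        ]]), 'k1': -0.10772108540441704, 'rvec': array([ 2.19812593, -2.17011058,  0.13743578]), 'tvec': array([-0.01825272,  0.45087297,  1.02238322])}
wrist {'camera_matrix': array([[287.24280957,   0.        , 259.21123078],
       [  0.        , 287.24280957, 194.45686201],
       [  0.        ,   0.        ,   1.        ]]), 'k1': -0.013235109167519302, 'tool_from_camera': array([[ 9.99999866e-01,  3.65935625e-04, -3.66224369e-04,
         1.16438313e-03],
       [-2.57953155e-04,  9.65504741e-01,  2.60385348e-01,
        -6.52628008e-02],
       [ 4.48875639e-04, -2.60385219e-01,  9.65504706e-01,
        -1.42964165e-01],
       [ 0.00000000e+00,  0.00000000e+00,  0.00000000e+00,
         1.00000000e+00]])}
```

View pics/a_scene.png

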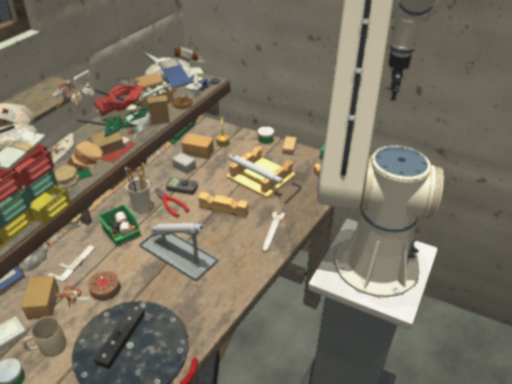

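View pics/a_top.png

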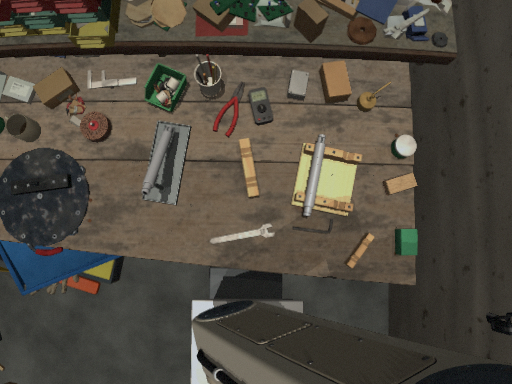

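View pics/a_wrist.png

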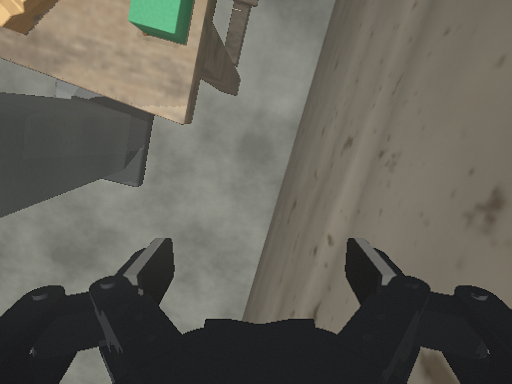

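The top view shows the cradle at (325,180) with a shaft at (314,175), the stand with its shaft at (160,160), and a notched bar at (248,167). A smaller bar is at (360,250) and a plain block at (400,183). I'll crop in to confirm.

```bash
cat > h.py <<'E'
import numpy as np,cv2
from scipy.spatial.transform import Rotation as R
from workcell import ctrl,eyes
def cam(n,s=None):
    i=eyes.camera_info(n);K=i["camera_matrix"];k=i["k1"]
    if n!="wrist":
        Rm=cv2.Rodrigues(i["rvec"])[0];t=i["tvec"];return K,k,Rm.T,-Rm.T@t
    T=i["tool_from_camera"]; q=s["tcp_rot"];Rw=R.from_quat([q[1],q[2],q[3],q[0]]).as_matrix()
    return K,k,Rw@T[:3,:3],Rw@T[:3,3]+s["position"]
def ray(c,uv):
    K,k,Rc,o=c
    p=cv2.undistortPoints(np.array([[uv]],float),K,np.array([k,0,0,0,0.]))[0,0]
    d=Rc@np.array([p[0],p[1],1.]);return o,d/np.linalg.norm(d)
def onz(c,uv,z):
    o,d=ray(c,uv);return o+d*(z-o[2])/d[2]
def proj(c,P):
    K,k,Rc,o=c;rv=cv2.Rodrigues(Rc.T)[0]
    return cv2.projectPoints(np.atleast_2d(P).astype(float),rv,-Rc.T@o,K,np.array([k,0,0,0,0.]))[0][:,0]
def snap(n,f,box=None,z=1):
    s=ctrl.observe();im=eyes.snapshot(n)
    cv2.imwrite(f"pics/{f}_raw.png",im);np.save(f"pics/{f}.npy",np.r_[s["position"],s["tcp_rot"]])
    if box: x0,y0,x1,y1=box;im=im[y0:y1,x0:x1]
    cv2.imwrite(f"pics/{f}.png",cv2.resize(im,None,fx=z,fy=z,interpolation=cv2.INTER_CUBIC));return im
def load(n,f):
    a=np.load(f"pics/{f}.npy");return cam(n,dict(position=a[:3],tcp_rot=a[3:]))
def shift(target,Rt):  # tool-frame shift & rotvec from present measured pose
    s=ctrl.observe();q=s["tcp_rot"];Rw=R.from_quat([q[1],q[2],q[3],q[0]])
    return Rw.inv().apply(target-s["position"]),(Rw.inv()*Rt).as_rotvec()
E
python3 - <<'E'
import cv2
im=cv2.imread("pics/a_top.png")
cv2.imwrite("pics/b1.png",cv2.resize(im[110:280,130:430],None,fx=2.6,fy=2.6,interpolation=cv2.INTER_CUBIC))
im=cv2.imread("pics/a_scene.png")
cv2.imwrite("pics/b2.png",cv2.resize(im[120:290,130:330],None,fx=3.5,fy=3.5,interpolation=cv2.INTER_CUBIC))
E
```

```text
(no output)
```

View pics/b1.png

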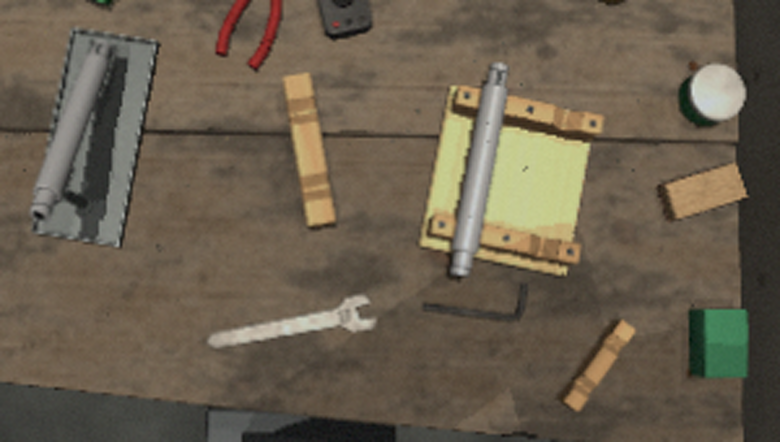

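View pics/b2.png

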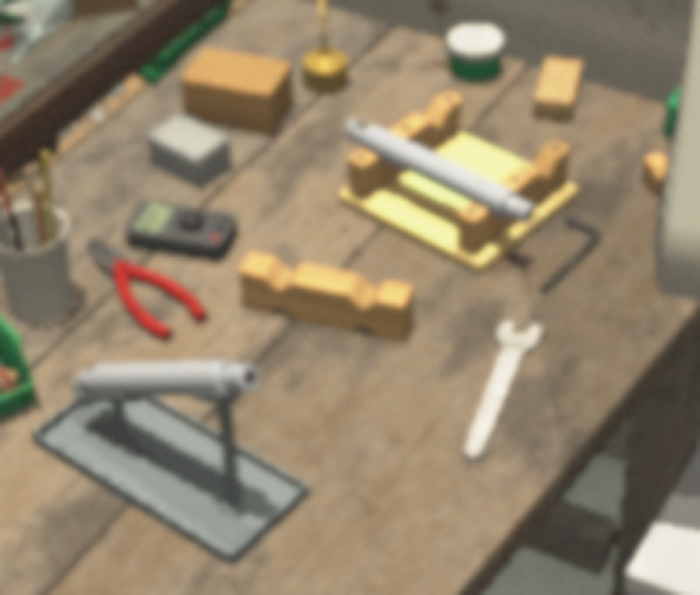

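```bash
python3 - <<'E'
from h import *
c=cam("top");im=cv2.imread("pics/a_top.png");hsv=cv2.cvtColor(im,cv2.COLOR_BGR2HSV)
f=lambda x,y:(130+x/2.6-.3,110+y/2.6-.3)
def P(n,x,y,z): print(n,np.round(onz(c,f(x,y),z),3))
for (x,y) in [(490,72),(460,270)]: P("laid end",x,y,.065)
for q in [(466,97),(592,124),(441,224),(572,252)]: P("bolt",*q,.061)
for q in [(285,77),(308,72),(335,222),(308,228)]: P("bar top",*q,.048)
for q in [(622,322),(635,330),(577,410),(564,402)]: P("small bar top",*q,.035)
P("shaft low",102,45,.06);P("shaft high",42,212,.1675)
for q in [(78,30),(158,42),(120,247),(35,235)]: P("tray",*q,.014)
cs=cam("scene")
g=lambda x,y:(130+x/3.5-.3,120+y/3.5-.3)
print("scene high journal",onz(cs,g(246,376),.1675),"low",onz(cs,g(80,385),.06))
# laid ends in scene
print("scene laid",onz(cs,g(528,205),.065),onz(cs,g(352,130),.065))
E
```

```text
laid end [ 0.609 -0.191  0.065]
laid end [ 0.396 -0.158  0.065]
bolt [ 0.582 -0.166  0.061]
bolt [ 0.555 -0.303  0.061]
bolt [ 0.445 -0.138  0.061]
bolt [ 0.417 -0.279  0.061]
bar top [0.603 0.029 0.048]
bar top [0.609 0.004 0.048]
bar top [ 0.446 -0.027  0.048]
bar top [0.44  0.002 0.048]
small bar top [ 0.343 -0.341  0.035]
small bar top [ 0.334 -0.356  0.035]
small bar top [ 0.248 -0.291  0.035]
small bar top [ 0.257 -0.276  0.035]
shaft low [0.633 0.226 0.06 ]
shaft high [0.44  0.254 0.167]
tray [0.663 0.263 0.014]
tray [0.65  0.172 0.014]
tray [0.419 0.207 0.014]
tray [0.431 0.301 0.014]
scene high journal [0.43974583 0.25828294 0.1675    ] low [0.62894368 0.24212027 0.06      ]
scene laid [ 0.3984829  -0.16794315  0.065     ] [ 0.61354704 -0.19736491  0.065     ]
```

Candidates:
- **Loose shaft:** the stand at top (160,160) or the laid shaft at (314,175). I take the one on the stand.
- **Bar:** (248,167) measures 165 mm, the small one at (360,250) measures about 107 mm, and the block at (400,183) has no notches. I take (248,167).

The crops above confirm both choices. Next I'll move to a wrist view over the cradle on the way.

```bash
cat > go.py <<'E'
import sys;from h import *
# go.py x y z yaw_of_tool_x_deg tilt_deg : tool x horizontal at yaw; tilt about tool x
x,y,z,yaw,tilt=map(float,sys.argv[1:6])
Rt=R.from_euler('z',yaw,degrees=True)*R.from_euler('x',180,degrees=True)*R.from_euler('x',tilt,degrees=True)
d,r=shift(np.array([x,y,z]),Rt);s=ctrl.observe()
print("t",round(s["time"],2),"pos",np.round(s["position"],4),"F",np.round(s["wrist_force"],1),"gap",round(s["finger_gap"],3))
print("xyz",np.round(d,4),"|d|",round(np.linalg.norm(d),3),"dr",np.round(r,4),"deg",round(np.degrees(np.linalg.norm(r)),1),"tiltdir",np.round(Rt.as_matrix()[:,2],3),"q",np.round(s["joint_positions"],2))
E
python3 go.py .45 -.21 .28 81 0; python3 -m jog --help | head -5
```

```text
t 0.15 pos [ 0.1611 -0.6035  0.2307] F [-0.1  0.   0.3] gap 1.001
xyz [-0.3058 -0.3806 -0.0489] |d| 0.491 dr [-1.5000e-03  3.0000e-04 -2.7237e+00] deg 156.1 tiltdir [ 0. -0. -1.] q [-1.31  0.35  1.63  0.    1.16 -0.  ]invalid input: not JSON, or not a number
```

```bash
python3 -m jog '{"xyz":[[-0.02,-0.025,-0.003],[-0.04,-0.05,-0.006],[-0.06,-0.075,-0.01],[-0.08,-0.1,-0.013],[-0.1,-0.125,-0.016]],"dr":[[0,0,-0.12],[0,0,-0.24],[0,0,-0.36],[0,0,-0.48],[0,0,-0.6]]}'; python3 go.py .45 -.21 .28 81 0
```

```text
time: 0.57
position: [0.2566, -0.4736, 0.2472]
tcp_rot: [-0.0, 0.939, -0.345, -0.0]
wrist_force: [0.1, 0.0, 1.0]
finger_gap: 1.001
t 0.57 pos [ 0.2566 -0.4736  0.2472] F [0.1 0.  1. ] gap 1.001
xyz [-0.0234 -0.3261 -0.0327] |d| 0.329 dr [-4.0000e-04 -0.0000e+00 -2.1183e+00] deg 121.4 tiltdir [ 0. -0. -1.] q [-1.08  0.2   1.8   0.    1.14 -0.37]
```

```bash
python3 -m jog '{"xyz":[[-0.005,-0.04,-0.008],[-0.01,-0.075,-0.016],[-0.012,-0.11,-0.024],[-0.013,-0.145,-0.03],[-0.014,-0.18,-0.033]],"dr":[[0,0,-0.12],[0,0,-0.24],[0,0,-0.36],[0,0,-0.48],[0,0,-0.6]]}'; python3 go.py .45 -.21 .28 81 0
```

```text
time: 0.98
position: [0.3637, -0.328, 0.2811]
tcp_rot: [0.0, 0.999, -0.052, 0.0]
wrist_force: [1.0, -1.1, -0.2]
finger_gap: 1.001
t 0.98 pos [ 0.3637 -0.328   0.2811] F [ 1.  -1.1 -0.2] gap 1.001
xyz [ 0.0735 -0.1264  0.0011] |d| 0.146 dr [ 1.200e-03 -2.000e-04 -1.518e+00] deg 87.0 tiltdir [ 0. -0. -1.] q [-0.74  0.09  1.86 -0.    1.19 -0.63]
```

```bash
python3 -m jog '{"xyz":[[0.025,-0.025,0],[0.05,-0.05,0],[0.07,-0.075,0],[0.075,-0.1,0],[0.077,-0.124,0]],"dr":[[0,0,-0.12],[0,0,-0.24],[0,0,-0.36],[0,0,-0.48],[0,0,-0.6]]}'; python3 go.py .45 -.21 .28 81 0
```

```text
time: 1.4
position: [0.4542, -0.2131, 0.28]
tcp_rot: [-0.0, 0.969, 0.246, 0.0]
wrist_force: [0.0, -0.2, -0.0]
finger_gap: 1.0
t 1.4 pos [ 0.4542 -0.2131  0.28  ] F [ 0.  -0.2 -0. ] gap 1.0
xyz [-0.0022 -0.0048  0.    ] |d| 0.005 dr [-2.000e-04 -2.000e-04 -9.169e-01] deg 52.5 tiltdir [ 0. -0. -1.] q [-0.44  0.11  1.83  0.    1.2  -0.94]
```

```bash
python3 -c "
from h import *
snap('wrist','c1',None,1.5)"
```

```text
(no output)
```

View pics/c1.png

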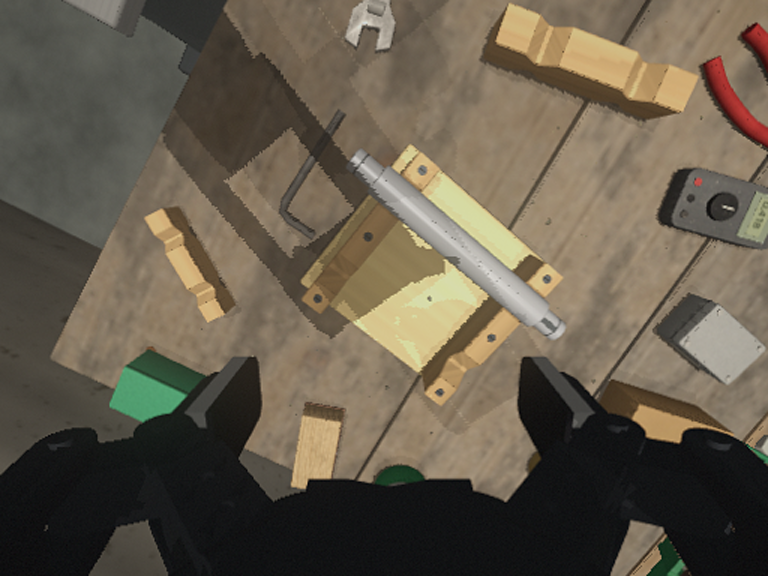

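The wrist view (shown at 1.5x) has near-bolster bolts at (422,171), (368,237), (317,298) and far-bolster bolts at (547,279), (491,338), (438,391). The laid shaft runs from (360,158) to (556,330), and the big bar is at the upper right.

```bash
python3 - <<'E'
from h import *
c=load("wrist","c1");g=lambda x,y:((x+.5)/1.5-.5,(y+.5)/1.5-.5)
N=np.array([onz(c,g(*q),.061) for q in [(422,171),(368,237),(317,298)]])
F=np.array([onz(c,g(*q),.061) for q in [(547,279),(491,338),(438,391)]])
print(np.round(N,4),np.round(F,4))
ctr=(N[1]+F[1])/2; A=F.mean(0)-N.mean(0);print("sep",np.linalg.norm(A),"yaw",np.degrees(np.arctan2(A[1],A[0])))
B=(N[0]-N[2]+F[0]-F[2]);print("yawB",np.degrees(np.arctan2(B[1],B[0]))-90, "center",ctr,np.vstack([N,F]).mean(0))
e=[onz(c,g(*q),.065) for q in [(357,158),(560,333)]]
print("laid",np.round(e,4),np.linalg.norm(e[0]-e[1]),"mid",np.mean(e,0),np.degrees(np.arctan2(*(e[1]-e[0])[1::-1])))
im=cv2.imread("pics/c1_raw.png");cv2.imwrite("pics/c2.png",cv2.resize(im[0:90,310:480],None,fx=4.5,fy=4.5,interpolation=cv2.INTER_CUBIC))
# verify with top camera
ct=cam("top");print(proj(ct,np.vstack([N,F])).round(1))
E
```

```text
[[ 0.4442 -0.1403  0.061 ]
 [ 0.4307 -0.2085  0.061 ]
 [ 0.4164 -0.277   0.061 ]] [[ 0.5836 -0.1668  0.061 ]
 [ 0.5698 -0.2361  0.061 ]
 [ 0.5544 -0.3041  0.061 ]]
sep 0.1414615859487622 yaw -11.049793312906814
yawB -11.746532191739618 center [ 0.50023265 -0.22231519  0.061     ] [ 0.4998233  -0.22213835  0.061     ]
laid [[ 0.3936 -0.1564  0.065 ]
 [ 0.6195 -0.2021  0.065 ]] 0.23044114939355148 mid [ 0.50651799 -0.17926729  0.065     ] -11.435295541516517
[[300.  196. ]
 [324.6 201.3]
 [349.1 206.8]
 [309.4 146.4]
 [333.9 151.8]
 [357.8 157.8]]
```

View pics/c2.png

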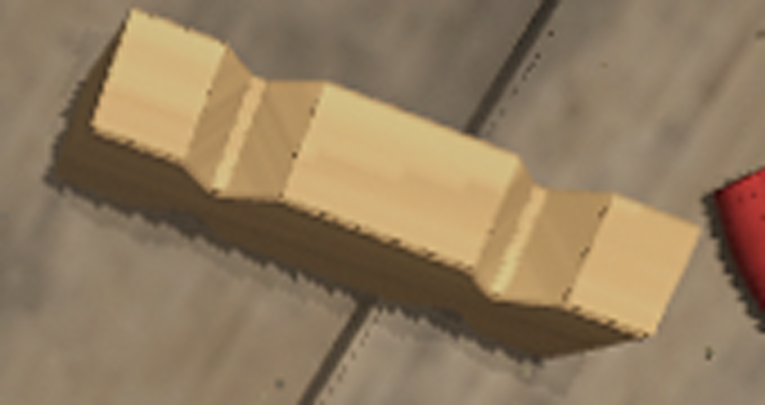

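```bash
python3 - <<'E'
from h import *
c=load("wrist","c1");g=lambda x,y:(310+(x+.5)/4.5-.5,(y+.5)/4.5-.5)
q=np.array([onz(c,g(*q),.048) for q in [(132,9),(93,130),(697,228),(650,335)]]);print(q.round(4))
a=q[:2].mean(0);b=q[2:].mean(0);print("bar mid",(a+b)/2,"len",np.linalg.norm(b-a),"wid",np.linalg.norm(q[0]-q[1]),np.linalg.norm(q[2]-q[3]),"ang",np.degrees(np.arctan2(*(b-a)[1::-1])))
E
python3 go.py .50 .20 .28 81 0
```

```text
[[ 0.4418  0.0008  0.048 ]
 [ 0.4478 -0.0278  0.048 ]
 [ 0.6021  0.0302  0.048 ]
 [ 0.6076  0.0027  0.048 ]]
bar mid [0.52482569 0.00149194 0.048     ] len 0.16280740449133907 wid 0.029266808430967545 0.028039956709653077 ang 10.601707325334692
t 1.45 pos [ 0.4539 -0.2099  0.2798] F [-0.5  2.1  0.1] gap 1.001
xyz [ 0.2389 -0.3362  0.001 ] |d| 0.412 dr [-0.002  -0.0021 -0.908 ] deg 52.0 tiltdir [ 0. -0. -1.] q [-0.44  0.11  1.84  0.    1.2  -0.94]
```

```bash
python3 -m jog '{"xyz":[[0.023,-0.033,-0.01],[0.046,-0.066,-0.02],[0.07,-0.099,-0.03],[0.093,-0.131,-0.04],[0.116,-0.164,-0.05]],"dr":[[0,0,-0.1],[0,0,-0.2],[0,0,-0.3],[0,0,-0.4],[0,0,-0.5]]}'; python3 go.py .47 .22 .33 81 0
```

```text
time: 1.87
position: [0.4779, -0.0137, 0.3308]
tcp_rot: [0.0, 0.879, 0.477, 0.0]
wrist_force: [1.1, -0.2, -0.4]
finger_gap: 0.997
t 1.87 pos [ 0.4779 -0.0137  0.3308] F [ 1.1 -0.2 -0.4] gap 0.997
xyz [ 0.1916 -0.1341  0.0007] |d| 0.234 dr [ 1.000e-04  1.000e-04 -4.199e-01] deg 24.1 tiltdir [ 0. -0. -1.] q [-0.03  0.03  1.81 -0.    1.3  -1.03]
```

```bash
python3 -m jog '{"xyz":[[0.033,-0.023,0],[0.067,-0.047,0],[0.1,-0.07,0],[0.133,-0.093,0],[0.166,-0.116,0]],"dr":[[0,0,-0.08],[0,0,-0.17],[0,0,-0.25],[0,0,-0.34],[0,0,-0.42]]}'; python3 go.py .47 .22 .33 81 0;  python3 -c "
from h import *
snap('wrist','d1',None,1.5)"
```

```text
time: 2.28
position: [0.4717, 0.1889, 0.3303]
tcp_rot: [0.0, 0.76, 0.65, 0.0]
wrist_force: [0.6, -0.0, 0.5]
finger_gap: 1.0
t 2.28 pos [0.4717 0.1889 0.3303] F [ 0.6 -0.   0.5] gap 1.0
xyz [ 0.0304 -0.0065  0.0003] |d| 0.031 dr [0.0001 0.     0.0002] deg 0.0 tiltdir [ 0. -0. -1.] q [ 0.38  0.08  1.76 -0.    1.3  -1.04]
```

View pics/d1.png

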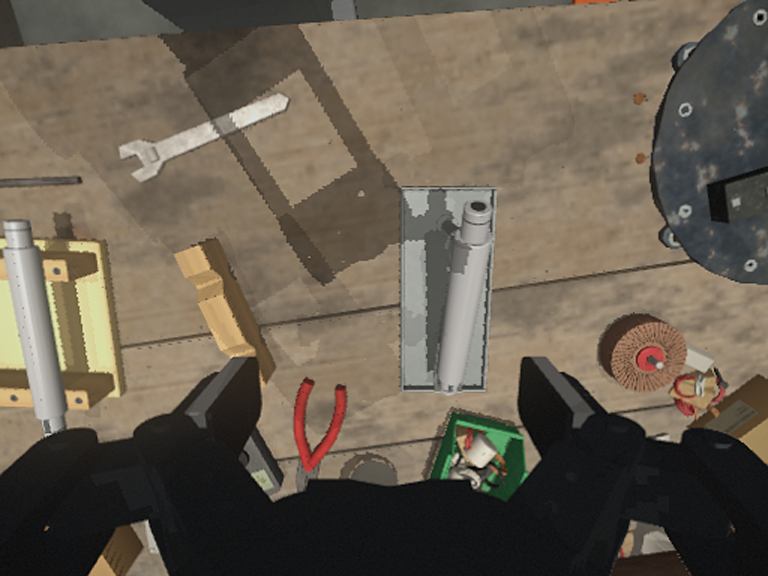

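```bash
python3 - <<'E'
import cv2
im=cv2.imread("pics/d1_raw.png");cv2.imwrite("pics/d2.png",cv2.resize(im[118:268,258:338],None,fx=4,fy=4,interpolation=cv2.INTER_CUBIC))
E
```

```text
(no output)
```

View pics/d2.png

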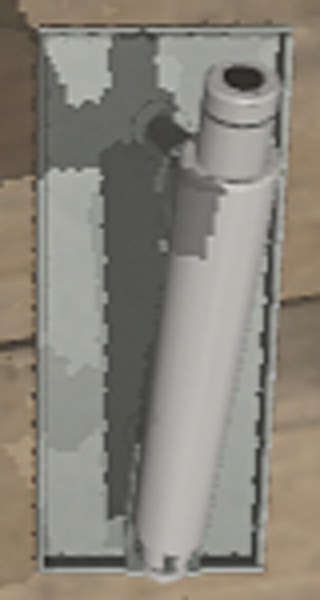

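```bash
python3 - <<'E'
from h import *
c=load("wrist","d1");g=lambda x,y:(258+(x+.5)/4-.5,118+(y+.5)/4-.5)
def P(x,y,z): return onz(c,g(x,y),z)
q=np.array([P(38,28,.014),P(292,28,.014),P(265,568,.014),P(40,570,.014)]);print(q.round(4),"ctr",q.mean(0).round(4), [np.linalg.norm(q[i]-q[i-1]).round(4) for i in range(4)])
A=q[2]+q[3]-q[0]-q[1];print("yaw",np.degrees(np.arctan2(A[1],A[0])))
h=P(242,80,.1675);s=P(227,185,.155);l=P(168,545,.065);t=P(163,560,.0525)
for p in (h,s,l,t): print(p.round(4))
print("yaw h-l",np.degrees(np.arctan2(*(l-h)[1::-1])),"len",np.linalg.norm(l-h),"mid", (h+(l-h)*115/205).round(4))
# silhouette: edge planes; bisector
L1,L2,R1,R2=[ray(c,g(*p))[1] for p in [(178,190),(137,535),(277,190),(200,550)]]
n1=np.cross(L1,L2);n1/=np.linalg.norm(n1);n2=np.cross(R1,R2);n2/=np.linalg.norm(n2)
a=np.cross(n1,n2);a/=np.linalg.norm(a);a*=np.sign(a[0]);print("axis dir",a.round(3),"yaw",np.degrees(np.arctan2(a[1],a[0])),"pitch",np.degrees(np.arcsin(a[2])))
# point on axis: distance 14mm from both planes; at z=.11
o=c[3]; cen=(L1+R1)
n1*=np.sign(n1@R1);n2*=np.sign(n2@L1)
X=np.linalg.solve(np.array([n1,n2,[0,0,1]]),[.014,.014,.11-o[2]])+o;print("axis at z=.11",X.round(4))
ct=cam("top");a0=np.array([np.cos(np.radians(30))*np.cos(np.radians(-8.5)),np.cos(np.radians(30))*np.sin(np.radians(-8.5)),-.5])
E
python3 - <<'E'
E
```

```text
[[0.4195 0.2085 0.014 ]
 [0.4348 0.3061 0.014 ]
 [0.6642 0.273  0.014 ]
 [0.6496 0.1747 0.014 ]] ctr [0.542  0.2406 0.014 ] [np.float64(0.2325), np.float64(0.0988), np.float64(0.2317), np.float64(0.0993)]
yaw -8.28627310302844
[0.4366 0.2558 0.1675]
[0.4659 0.251  0.155 ]
[0.6198 0.2282 0.065 ]
[0.6326 0.2264 0.0525]
yaw h-l -8.560340991182727 len 0.211686799901147 mid [0.5394 0.2403 0.11  ]
axis dir [ 0.803 -0.094 -0.589] yaw -6.661567784792433 pitch -36.082439560861964
axis at z=.11 [0.5128 0.248  0.11  ]
```

```bash
python3 go.py .60 .232 .22 81.6 30;python3 go.py .60 .232 .22 81.6 -30
```

```text
t 2.33 pos [0.4716 0.1951 0.3303] F [0.  4.1 0.2] gap 1.001
xyz [0.0551 0.1216 0.1104] |d| 0.173 dr [ 0.5229 -0.0049 -0.0016] deg 30.0 tiltdir [-0.495  0.073 -0.866] q [ 0.39  0.09  1.75  0.    1.3  -1.04]
t 2.33 pos [0.4716 0.1951 0.3303] F [0.  4.1 0.2] gap 1.001
xyz [0.0551 0.1216 0.1104] |d| 0.173 dr [-0.5243 -0.0035 -0.0039] deg 30.0 tiltdir [ 0.495 -0.073 -0.866] q [ 0.39  0.09  1.75  0.    1.3  -1.04]
```

```bash
python3 -m jog '{"xyz":[[0.01,0.025,0.02],[0.022,0.05,0.042],[0.033,0.075,0.065],[0.044,0.1,0.088],[0.055,0.121,0.11]],"dr":[[0.105,0,0],[0.21,0,0],[0.315,0,0],[0.42,0,0],[0.523,0,0]]}'; python3 -m jog '{"xyz":[[0,0,0]],"dr":[[0,0,0]]}'; python3 go.py .5287 .242 .092 81.6 30;  python3 -c "
from h import *
snap('wrist','e1',None,1.5)"
```

```text
time: 2.75
position: [0.6023, 0.2219, 0.2192]
tcp_rot: [-0.198, 0.736, 0.625, -0.168]
wrist_force: [1.0, 1.3, 0.4]
finger_gap: 0.996
time: 2.83
position: [0.6012, 0.2206, 0.2014]
tcp_rot: [-0.204, 0.735, 0.622, -0.179]
wrist_force: [-3.7, -0.1, -5.1]
finger_gap: 1.001
t 2.83 pos [0.6012 0.2206 0.2014] F [-3.7 -0.1 -5.1] gap 1.001
xyz [ 0.0104 -0.007   0.1324] |d| 0.133 dr [-0.0252 -0.0002 -0.0197] deg 1.8 tiltdir [-0.495  0.073 -0.866] q [ 0.24  0.7   1.25  0.2   1.71 -1.19]
```

View pics/e1.png

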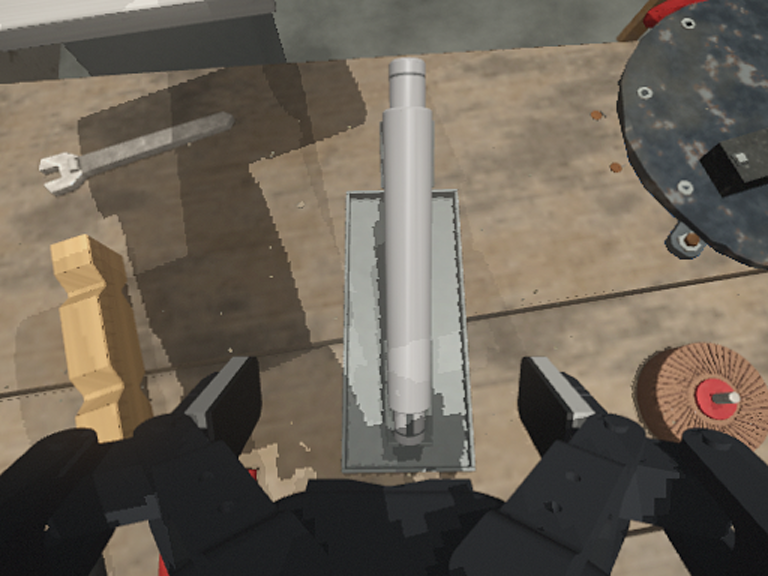

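```bash
python3 - <<'E'
import cv2
im=cv2.imread("pics/e1_raw.png");cv2.imwrite("pics/e2.png",cv2.resize(im[30:310,220:330],None,fx=2.8,fy=2.8,interpolation=cv2.INTER_CUBIC))
E
python3 go.py .5287 .242 .092 81.6 30
python3 - <<'E'
from h import *
c=load("wrist","e1");g=lambda x,y:((x+.5)/1.5-.5,(y+.5)/1.5-.5)
for q,z in [((406,64),.1675),((408,108),.155),((411,412),.065),((410,437),.0525)]: print(onz(c,g(*q),z).round(4))
p=[g(385,115),g(390,408),g(434,115),g(431,408)]
L1,L2,R1,R2=[ray(c,x)[1] for x in p]
n1=np.cross(L1,L2);n1/=np.linalg.norm(n1);n2=np.cross(R1,R2);n2/=np.linalg.norm(n2)
a=np.cross(n1,n2);a/=np.linalg.norm(a);a*=np.sign(a[0]);print("axis",a.round(3),np.degrees(np.arctan2(a[1],a[0])),np.degrees(np.arcsin(a[2])))
n1*=np.sign(n1@R1);n2*=np.sign(n2@L1);o=c[3]
print((np.linalg.solve(np.array([n1,n2,[0,0,1]]),[.014,.014,.11-o[2]])+o).round(4))
E
```

```text
t 2.88 pos [0.5998 0.2205 0.207 ] F [-1.6  0.1 -0.2] gap 1.003
xyz [ 0.0106 -0.0039  0.1364] |d| 0.137 dr [-0.0176 -0.0011 -0.0183] deg 1.5 tiltdir [-0.495  0.073 -0.866] q [ 0.24  0.68  1.26  0.2   1.7  -1.19]
[0.4372 0.2555 0.1675]
[0.4557 0.2537 0.155 ]
[0.6173 0.23   0.065 ]
[0.6331 0.2269 0.0525]
axis [ 0.844 -0.128 -0.521] -8.63032158363755 -31.393879232116845
[0.5213 0.2447 0.11  ]
```

View pics/e2.png

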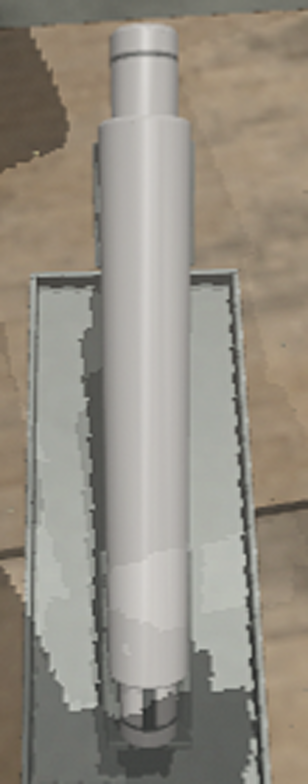

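```bash
python3 -m jog '{"xyz":[[0,0,0],[0,0,0]],"dr":[[0,0,0],[0,0,0]]}'; python3 go.py .5266 .243 .0918 81.7 30
```

```text
time: 3.05
position: [0.6006, 0.2221, 0.2228]
tcp_rot: [-0.196, 0.736, 0.626, -0.166]
wrist_force: [0.2, 0.4, 0.6]
finger_gap: 1.0
t 3.05 pos [0.6006 0.2221 0.2228] F [0.2 0.4 0.6] gap 1.0
xyz [ 0.0086 -0.0013  0.1516] |d| 0.152 dr [ 0.0042 -0.0091 -0.0133] deg 1.0 tiltdir [-0.495  0.072 -0.866] q [ 0.25  0.66  1.26  0.2   1.7  -1.19]
```

```bash
python3 -m jog '{"xyz":[[0.003,0,0.01],[0.006,0,0.03],[0.008,-0.001,0.055],[0.009,-0.001,0.075],[0.009,-0.001,0.085]],"dr":[[0,-0.004,-0.006],[0.004,-0.009,-0.013],[0.004,-0.009,-0.013],[0.004,-0.009,-0.013],[0.004,-0.009,-0.013]]}';python3 -m jog '{"xyz":[[0,0,0],[0,0,0]],"dr":[[0,0,0],[0,0,0]]}'; python3 go.py .5266 .243 .0918 81.7 30
```

```text
time: 3.47
position: [0.5572, 0.2386, 0.1494]
tcp_rot: [-0.196, 0.73, 0.632, -0.169]
wrist_force: [0.9, 0.2, -0.2]
finger_gap: 1.0
time: 3.63
position: [0.5595, 0.2382, 0.1499]
tcp_rot: [-0.196, 0.73, 0.632, -0.169]
wrist_force: [1.3, -0.2, 0.4]
finger_gap: 1.003
t 3.63 pos [0.5595 0.2382 0.1499] F [ 1.3 -0.2  0.4] gap 1.003
xyz [-0.      0.0003  0.0669] |d| 0.067 dr [0.0002 0.0001 0.0006] deg 0.0 tiltdir [-0.495  0.072 -0.866] q [ 0.28  0.68  1.4   0.21  1.55 -1.2 ]
```

```bash
python3 -m jog '{"xyz":[[0,0,0.012],[0,0,0.028],[0,0,0.045],[0,0,0.058],[0,0,0.067]],"dr":[[0,0,0],[0,0,0],[0,0,0],[0,0,0],[0,0,0]]}';python3 -m jog '{"xyz":[[0,0,0],[0,0,0]],"dr":[[0,0,0],[0,0,0]]}'; python3 go.py .5266 .243 .0918 81.7 30;  python3 -c "
from h import *
snap('wrist','f1',None,1.5)"
```

```text
time: 4.05
position: [0.5254, 0.2426, 0.0887]
tcp_rot: [-0.197, 0.731, 0.631, -0.171]
wrist_force: [-0.2, -0.1, -0.6]
finger_gap: 1.001
time: 4.22
position: [0.5262, 0.2427, 0.0896]
tcp_rot: [-0.197, 0.731, 0.631, -0.171]
wrist_force: [-0.1, 0.4, 0.3]
finger_gap: 0.998
t 4.22 pos [0.5262 0.2427 0.0896] F [-0.1  0.4  0.3] gap 0.998
xyz [ 0.0003 -0.0008 -0.0021] |d| 0.002 dr [-0.0029  0.0008 -0.0007] deg 0.2 tiltdir [-0.495  0.072 -0.866] q [ 0.3   0.7   1.5   0.22  1.42 -1.21]
```

View pics/f1.png

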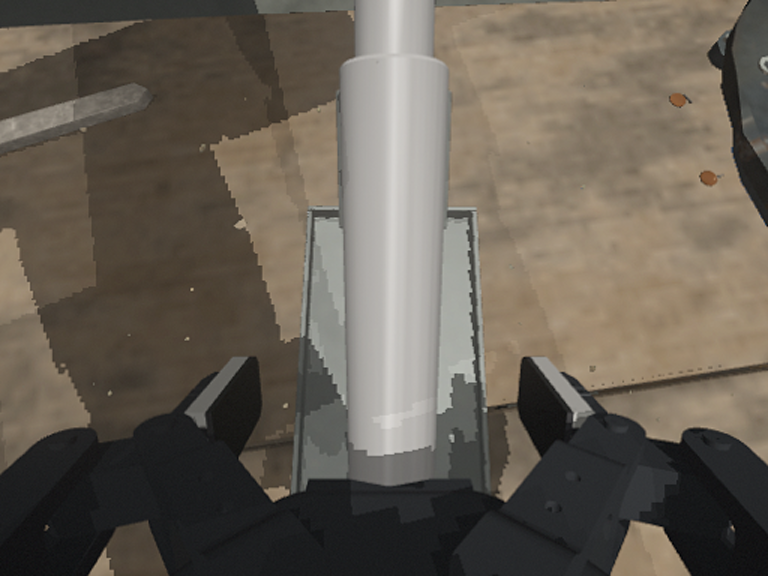

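```bash
python3 - <<'E'
from h import *
i=eyes.camera_info("wrist");T=i["tool_from_camera"]
c=(i["camera_matrix"],i["k1"],T[:3,:3],T[:3,3])
for z in (-.033,-.037): print(onz(c,(395/1.5,58/1.5),z), onz(c,(343/1.5,200/1.5),z+.014),onz(c,(447/1.5,200/1.5),z+.014))
E
python3 -m jog '{"xyz":[[0,0,0],[0,0,0],[0,0,0],[0,0,0],[0,0,0]],"dr":[[0,0,0],[0,0,0],[0,0,0],[0,0,0],[0,0,0]]}' 0.2; python3 -m jog '{"xyz":[[0,0,0],[0,0,0],[0,0,0]],"dr":[[0,0,0],[0,0,0],[0,0,0]]}' 0
```

```text
[ 0.00019562 -0.09225183 -0.033     ] [-0.01414056 -0.05925659 -0.019     ] [ 0.01518575 -0.05926937 -0.019     ]
[ 0.00014348 -0.09128974 -0.037     ] [-0.01372416 -0.05946798 -0.023     ] [ 0.01465574 -0.05948035 -0.023     ]
time: 4.68
position: [0.5264, 0.2435, 0.0897]
tcp_rot: [-0.197, 0.731, 0.631, -0.17]
wrist_force: [-0.7, -0.6, 0.3]
finger_gap: 0.305
time: 4.93
position: [0.5265, 0.2434, 0.0896]
tcp_rot: [-0.197, 0.731, 0.631, -0.17]
wrist_force: [3.3, 5.2, 2.5]
finger_gap: 0.31
```

```bash
python3 -m jog '{"xyz":[[0,-0.001,-0.006],[0,-0.001,-0.018],[0,-0.001,-0.036],[0,-0.001,-0.055],[0,-0.001,-0.07]],"dr":[[0,0,0],[0,0,0],[0,0,0],[0,0,0],[0,0,0]]}' ;python3 -m jog '{"xyz":[[0,0,0],[0,0,0]],"dr":[[0,0,0],[0,0,0]]}'; python3 go.py .5 .2 .25 79 0;  python3 -c "
from h import *
snap('wrist','g1',None,1.5);snap('scene','g2',(130,60,330,290),2.5)"
```

```text
time: 5.35
position: [0.5608, 0.237, 0.1513]
tcp_rot: [-0.196, 0.731, 0.631, -0.171]
wrist_force: [0.6, 1.2, -6.8]
finger_gap: 0.306
time: 5.52
position: [0.5604, 0.2373, 0.1504]
tcp_rot: [-0.196, 0.731, 0.631, -0.17]
wrist_force: [-1.3, 0.5, -7.0]
finger_gap: 0.308
t 5.52 pos [0.5604 0.2373 0.1504] F [-1.3  0.5 -7. ] gap 0.308
xyz [-0.0458 -0.0969 -0.0588] |d| 0.122 dr [-0.5257  0.0137  0.0452] deg 30.2 tiltdir [ 0. -0. -1.] q [ 0.28  0.68  1.4   0.21  1.55 -1.2 ]
```

View pics/g1.png

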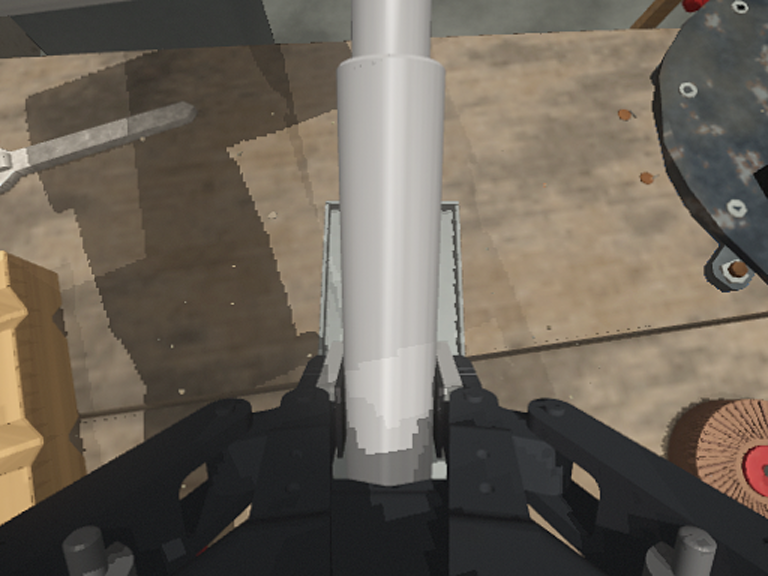

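View pics/g2.png

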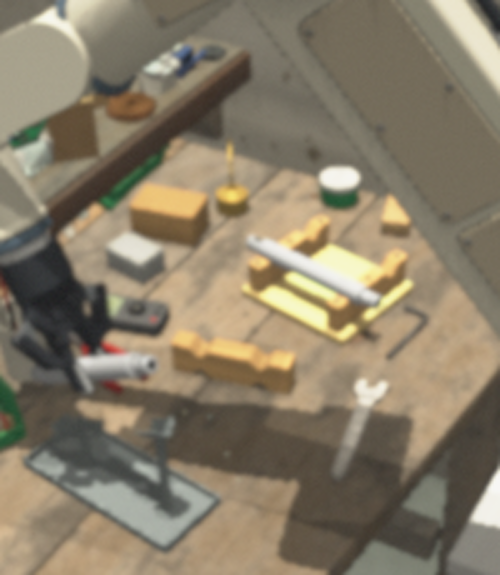

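The shaft is held: 7 N load, and the gap stopped at 0.31. I'll lift it and level it on the way to the cradle.

```bash
python3 go.py .52 .15 .22 80 10
```

```text
t 5.62 pos [0.5589 0.2373 0.1492] F [-0.9 -0.3 -7.4] gap 0.312
xyz [-0.0922 -0.0579 -0.0479] |d| 0.119 dr [-0.3541  0.0126  0.0271] deg 20.4 tiltdir [-0.171  0.03  -0.985] q [ 0.28  0.68  1.4   0.21  1.55 -1.2 ]
```

```bash
python3 -m jog '{"xyz":[[-0.008,-0.007,-0.012],[-0.025,-0.018,-0.027],[-0.045,-0.03,-0.04],[-0.068,-0.044,-0.045],[-0.092,-0.058,-0.048]],"dr":[[-0.05,0,0],[-0.12,0.005,0.005],[-0.2,0.008,0.01],[-0.28,0.01,0.02],[-0.35,0.012,0.027]]}' ; python3 go.py .50 -.1 .22 78.6 0
```

```text
time: 6.03
position: [0.5196, 0.1499, 0.2209]
tcp_rot: [-0.067, 0.763, 0.641, -0.056]
wrist_force: [-0.7, 0.2, -5.3]
finger_gap: 0.308
t 6.03 pos [0.5196 0.1499 0.2209] F [-0.7  0.2 -5.3] gap 0.308
xyz [-0.2495  0.0238 -0.0033] |d| 0.251 dr [-0.1744  0.0019  0.0248] deg 10.1 tiltdir [ 0. -0. -1.] q [ 0.23  0.32  1.72  0.07  1.27 -1.19]
```

```bash
python3 -m jog '{"xyz":[[-0.03,0.003,-0.001],[-0.065,0.006,-0.001],[-0.1,0.01,-0.002],[-0.135,0.013,-0.002],[-0.17,0.017,-0.003]],"dr":[[-0.04,0,0.005],[-0.08,0,0.01],[-0.12,0,0.015],[-0.15,0,0.02],[-0.174,0.002,0.025]]}' ; python3 go.py .4933 -.2638 .17 78.6 0
```

```text
time: 6.45
position: [0.5055, -0.0208, 0.2197]
tcp_rot: [-0.002, 0.774, 0.633, -0.002]
wrist_force: [0.8, 0.7, -7.2]
finger_gap: 0.311
t 6.45 pos [ 0.5055 -0.0208  0.2197] F [ 0.8  0.7 -7.2] gap 0.311
xyz [-0.2406  0.0363  0.0495] |d| 0.248 dr [-0.0053  0.0003  0.0003] deg 0.3 tiltdir [ 0. -0. -1.] q [-0.04  0.18  1.89  0.    1.07 -1.42]
```

```bash
python3 -m jog '{"xyz":[[-0.035,0.005,0.005],[-0.07,0.01,0.01],[-0.105,0.015,0.015],[-0.14,0.021,0.02],[-0.17,0.025,0.025]],"dr":[[0,0,0],[0,0,0],[0,0,0],[0,0,0],[0,0,0]]}'; python3 -m jog '{"xyz":[[-0.03,0.005,0.01],[-0.05,0.01,0.018],[-0.06,0.011,0.022],[-0.065,0.011,0.022],[-0.065,0.011,0.022]],"dr":[[0,0,0],[0,0,0],[0,0,0],[0,0,0],[0,0,0]]}' ; python3 -m jog '{"xyz":[[0,0,0],[0,0,0]],"dr":[[0,0,0],[0,0,0]]}'; python3 go.py .4933 -.2638 .12 78.6 0; python3 -c "
from h import *
snap('wrist','i1',None,1.5)"
```

```text
time: 6.87
position: [0.4971, -0.1927, 0.1944]
tcp_rot: [-0.003, 0.774, 0.633, -0.002]
wrist_force: [1.4, 0.8, -6.5]
finger_gap: 0.313
time: 7.28
position: [0.4958, -0.257, 0.1728]
tcp_rot: [-0.003, 0.774, 0.633, -0.001]
wrist_force: [0.2, 0.7, -6.0]
finger_gap: 0.312
time: 7.45
position: [0.497, -0.256, 0.174]
tcp_rot: [-0.001, 0.774, 0.634, -0.001]
wrist_force: [0.0, -0.4, -6.5]
finger_gap: 0.308
t 7.45 pos [ 0.497 -0.256  0.174] F [ 0.  -0.4 -6.5] gap 0.308
xyz [-0.0084 -0.0019  0.054 ] |d| 0.055 dr [-0.0031 -0.0009  0.0004] deg 0.2 tiltdir [ 0. -0. -1.] q [-0.48  0.32  1.83  0.    1.   -1.85]
```

View pics/i1.png

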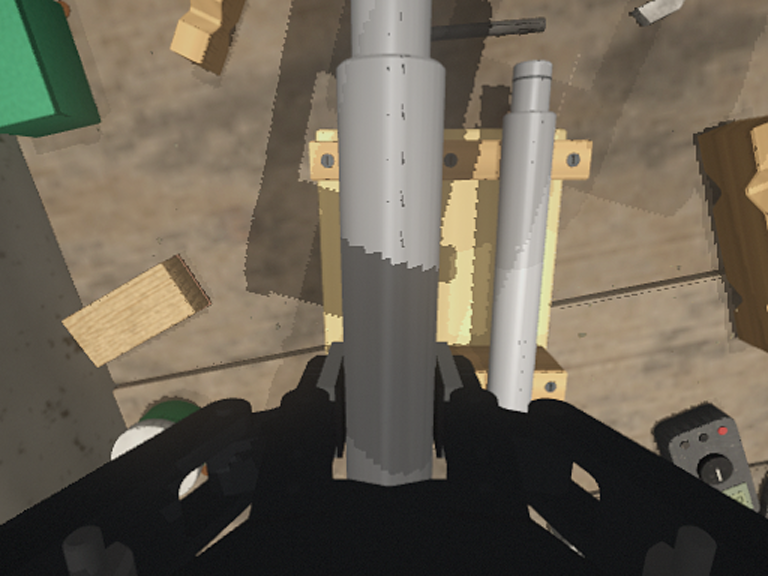

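```bash
python3 - <<'E'
from h import *
c=load("wrist","i1");g=lambda x,y:((x+.5)/1.5-.5,(y+.5)/1.5-.5)
N=[onz(c,g(*q),.061) for q in [(573,159),(451,159),(328,160)]];F=onz(c,g(550,386),.061)
print(np.round(N,4),F.round(4)); b=N[0]-N[2];print(np.linalg.norm(b),np.degrees(np.arctan2(b[1],b[0]))-90)
ax=F-N[0];print(np.linalg.norm(ax),np.degrees(np.arctan2(ax[1],ax[0])))
y=b/np.linalg.norm(b);x=np.array([y[1],-y[0],0]);print("ctr",N[1]+.071*x,"free",N[1]+.071*x-.042*y)
E
```

```text
[[ 0.4434 -0.1392  0.061 ]
 [ 0.4298 -0.2076  0.061 ]
 [ 0.4165 -0.2764  0.061 ]] [ 0.5829 -0.1668  0.061 ]
0.1397447230929973 -11.069655202396603
0.14222615628110943 -11.188743685231998
ctr [ 0.4994675  -0.22124549  0.061     ] free [ 0.49140341 -0.26246406  0.061     ]
```

```bash
python3 go.py .4931 -.2633 .065 78.8 0
python3 -m jog '{"xyz":[[-0.003,-0.001,0.01],[-0.006,-0.001,0.03],[-0.008,-0.002,0.06],[-0.008,-0.002,0.085],[-0.008,-0.002,0.102]],"dr":[[0,0,0],[0,0,0],[-0.002,0,-0.002],[-0.003,0,-0.004],[-0.003,0,-0.004]]}'; python3 -m jog '{"xyz":[[0,0,0.004],[0,0,0.006],[0,0,0.006]],"dr":[[0,0,0],[0,0,0],[0,0,0]]}' ; python3 go.py .4931 -.2633 .042 78.8 0; python3 -c "
from h import *
snap('wrist','j1',None,1.5)"
```

```text
t 7.5 pos [ 0.4971 -0.2561  0.1741] F [-0.1 -0.7 -6.7] gap 0.312
xyz [-0.008  -0.0022  0.1091] |d| 0.109 dr [-0.0027 -0.0007 -0.0028] deg 0.2 tiltdir [ 0. -0. -1.] q [-0.48  0.32  1.83 -0.    1.   -1.85]
time: 7.92
position: [0.4919, -0.2636, 0.0691]
tcp_rot: [-0.001, 0.772, 0.635, -0.0]
wrist_force: [0.2, -0.5, -6.9]
finger_gap: 0.312
time: 8.17
position: [0.4935, -0.2645, 0.0659]
tcp_rot: [0.0, 0.773, 0.635, 0.0]
wrist_force: [0.7, -0.3, -5.9]
finger_gap: 0.309
t 8.17 pos [ 0.4935 -0.2645  0.0659] F [ 0.7 -0.3 -5.9] gap 0.309
xyz [ 0.0011 -0.0006  0.0239] |d| 0.024 dr [ 0.0003 -0.0003  0.0005] deg 0.0 tiltdir [ 0. -0. -1.] q [-0.5   0.46  1.9   0.    0.78 -1.87]
```

View pics/j1.png

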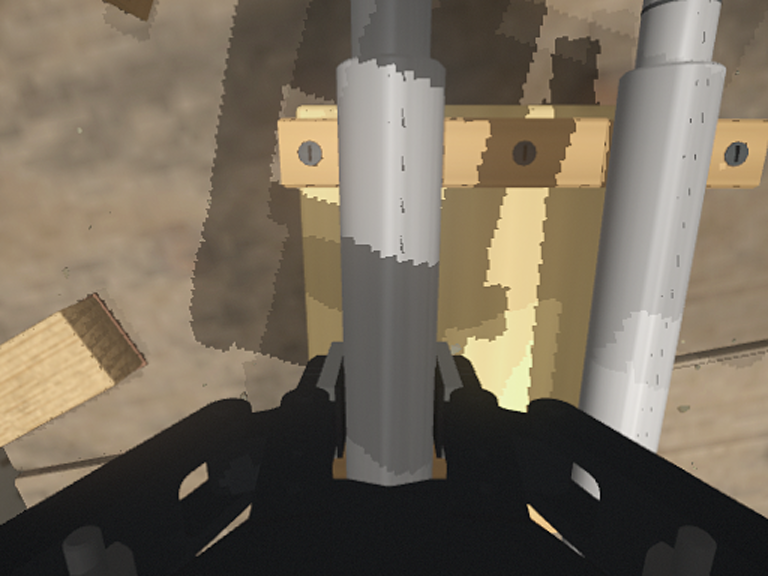

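```bash
python3 -m jog '{"xyz":[[0.001,-0.0005,0.003],[0.0015,-0.0005,0.007],[0.0015,-0.0005,0.011],[0.0015,-0.0005,0.014],[0.0015,-0.0005,0.016]],"dr":[[0,0,0],[0,0,0],[0,0,0],[0,0,0],[0,0,0]]}'; python3 -m jog '{"xyz":[[0,0,0.001],[0,0,0.002],[0,0,0.003]],"dr":[[0,0,0],[0,0,0],[0,0,0]]}' ; python3 go.py .4931 -.2633 .042 78.8 0
```

```text
time: 8.63
position: [0.4928, -0.2629, 0.0493]
tcp_rot: [-0.0, 0.773, 0.635, 0.0]
wrist_force: [-0.3, -0.1, -6.8]
finger_gap: 0.31
time: 8.88
position: [0.493, -0.2631, 0.0466]
tcp_rot: [-0.0, 0.773, 0.635, 0.0]
wrist_force: [0.8, 0.7, -7.6]
finger_gap: 0.312
t 8.88 pos [ 0.493  -0.2631  0.0466] F [ 0.8  0.7 -7.6] gap 0.312
xyz [-0.0002  0.0001  0.0046] |d| 0.005 dr [ 0.0001 -0.0004 -0.    ] deg 0.0 tiltdir [ 0. -0. -1.] q [-0.49  0.49  1.91  0.    0.74 -1.87]
```

```bash
python3 -m jog '{"xyz":[[0,0,0.001],[0,0,0.002],[0,0,0.003]],"dr":[[0,0,0],[0,0,0],[0,0,0]]}' ; python3 -m jog '{"xyz":[[0,0,0.001],[0,0,0.001]],"dr":[[0,0,0],[0,0,0]]}' ;python3 -m jog '{"xyz":[[0,0,0.001],[0,0,0.001]],"dr":[[0,0,0],[0,0,0]]}'
```

```text
time: 9.13
position: [0.493, -0.2631, 0.0437]
tcp_rot: [-0.0, 0.773, 0.635, 0.0]
wrist_force: [0.8, 2.2, -0.3]
finger_gap: 0.308
time: 9.3
position: [0.4932, -0.2628, 0.0433]
tcp_rot: [-0.0, 0.773, 0.635, 0.0]
wrist_force: [-0.5, 4.1, 2.3]
finger_gap: 0.306
time: 9.47
position: [0.4933, -0.2627, 0.043]
tcp_rot: [-0.0, 0.773, 0.635, 0.0]
wrist_force: [-3.6, 6.1, 13.1]
finger_gap: 0.308
```

```bash
python3 -m jog '{"xyz":[[0.0007,0,-0.0005],[0.0007,0,-0.0005]],"dr":[[0,0,0],[0,0,0]]}' ; python3 -m jog '{"xyz":[[0,0,0],[0,0,0],[0,0,0]],"dr":[[0,0,0],[0,0,0],[0,0,0]]}' 0.4; python3 -m jog '{"xyz":[[0,0,0],[0,0,0]],"dr":[[0,0,0],[0,0,0]]}' 0.7; python3 -c "
from h import *
snap('wrist','k1',None,1.5)"
```

```text
time: 9.63
position: [0.4934, -0.2625, 0.0429]
tcp_rot: [0.0, 0.773, 0.635, 0.0]
wrist_force: [-2.9, 2.1, 7.2]
finger_gap: 0.308
time: 9.88
position: [0.4934, -0.2626, 0.0422]
tcp_rot: [0.0, 0.773, 0.635, 0.0]
wrist_force: [0.9, 0.5, 0.9]
finger_gap: 0.399
time: 10.05
position: [0.4931, -0.2625, 0.0421]
tcp_rot: [-0.0, 0.773, 0.635, 0.0]
wrist_force: [-0.4, 0.2, 0.1]
finger_gap: 0.675
```

View pics/k1.png

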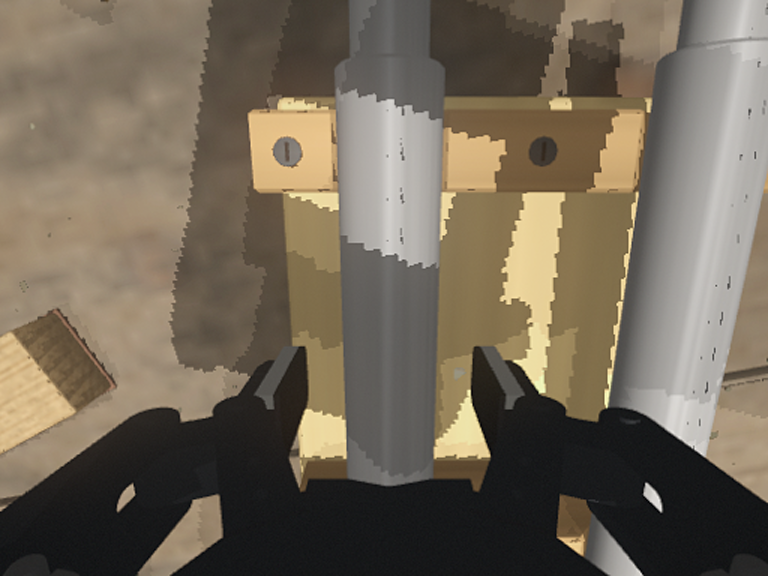

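```bash
python3 -m jog '{"xyz":[[0,0,-0.01],[0,0,-0.035],[0,0,-0.07],[0,0,-0.105],[0,0,-0.14]],"dr":[[0,0,0],[0,0,0],[0,0,0],[0,0,0],[0,0,0]]}' ; python3 -m jog '{"xyz":[[0.01,0,-0.03],[0.025,0,-0.05],[0.035,0,-0.055],[0.04,0,-0.055],[0.04,0,-0.055]],"dr":[[0,0,0],[0,0,0],[0,0,0],[0,0,0],[0,0,0]]}' 1; python3 -c "
from h import *
snap('wrist','l1',None,1.5)"; python3 go.py .5248 .0015 .15 -79.4 0;python3 go.py .5248 .0015 .15 100.6 0
```

```text
time: 10.52
position: [0.4927, -0.2622, 0.1843]
tcp_rot: [-0.0, 0.773, 0.635, 0.0]
wrist_force: [0.4, -0.4, -0.2]
finger_gap: 0.7
time: 10.93
position: [0.5006, -0.2222, 0.2369]
tcp_rot: [-0.0, 0.772, 0.635, 0.0]
wrist_force: [-0.0, -1.0, -0.9]
finger_gap: 1.004
t 10.98 pos [ 0.5001 -0.2226  0.2362] F [-1.3  0.5  0.3] gap 0.997
xyz [ 0.2246 -0.0189  0.0863] |d| 0.241 dr [-1.3000e-03  2.1000e-03  2.7622e+00] deg 158.3 tiltdir [-0. -0. -1.] q [-0.42  0.23  1.79  0.    1.12 -1.8 ]
t 10.98 pos [ 0.5001 -0.2226  0.2362] F [-1.3  0.5  0.3] gap 0.997
xyz [ 0.2246 -0.0189  0.0863] |d| 0.241 dr [-0.0015 -0.0009 -0.3793] deg 21.7 tiltdir [ 0.  0. -1.] q [-0.42  0.23  1.79  0.    1.12 -1.8 ]
```

View pics/l1.png

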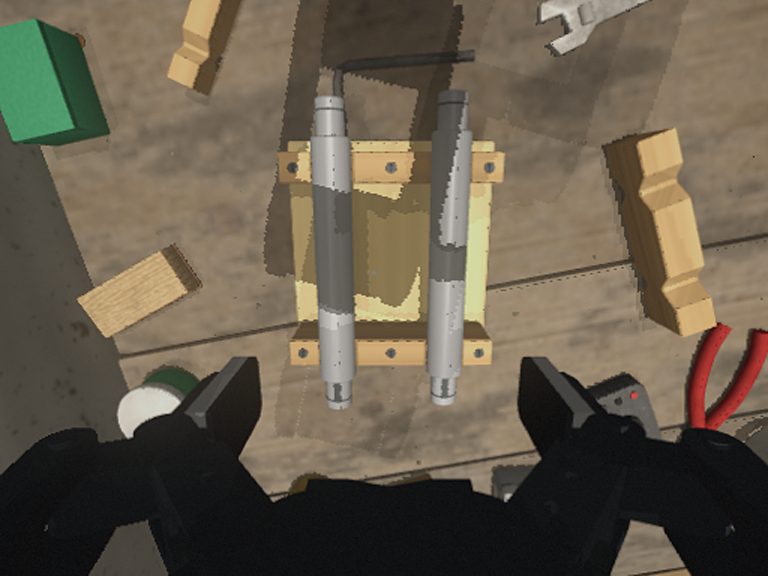

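```bash
python3 -m jog '{"xyz":[[0.025,-0.002,0.005],[0.06,-0.005,0.01],[0.1,-0.008,0.02],[0.14,-0.012,0.03],[0.175,-0.015,0.04]],"dr":[[0,0,-0.05],[0,0,-0.12],[0,0,-0.2],[0,0,-0.27],[0,0,-0.34]]}' ; python3 go.py .5248 .0015 .16 100.6 0
```

```text
time: 11.4
position: [0.519, -0.0471, 0.1952]
tcp_rot: [-0.001, 0.653, 0.757, -0.001]
wrist_force: [1.2, 0.5, -0.4]
finger_gap: 1.001
t 11.4 pos [ 0.519  -0.0471  0.1952] F [ 1.2  0.5 -0.4] gap 1.001
xyz [0.0472 0.013  0.0353] |d| 0.06 dr [-0.0024 -0.0011 -0.0376] deg 2.2 tiltdir [ 0.  0. -1.] q [-0.09  0.23  1.89  0.    1.02 -1.81]
```

```bash
python3 -m jog '{"xyz":[[0.02,0.006,0.012],[0.035,0.01,0.025],[0.044,0.012,0.033],[0.047,0.013,0.035],[0.047,0.013,0.035]],"dr":[[0,0,-0.02],[0,0,-0.03],[0,0,-0.038],[0,0,-0.038],[0,0,-0.038]]}' ; python3 -c "
from h import *
snap('wrist','m1',None,1.5)"
```

```text
time: 11.82
position: [0.5254, -0.0003, 0.161]
tcp_rot: [-0.001, 0.64, 0.769, -0.001]
wrist_force: [0.4, -0.7, 0.2]
finger_gap: 0.999
```

View pics/m1.png

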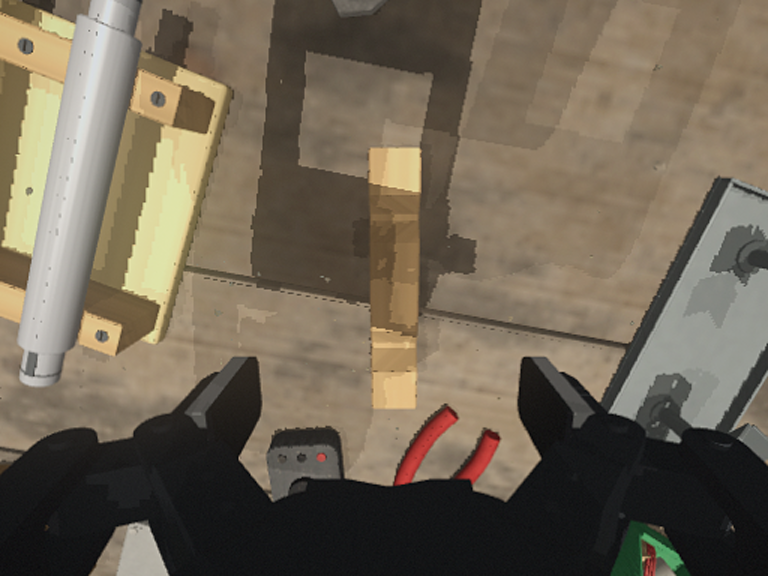

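```bash
python3 - <<'E'
from h import *
c=load("wrist","m1");g=lambda x,y:((x+.5)/1.5-.5,(y+.5)/1.5-.5)
q=np.array([onz(c,g(*p),.048) for p in [(368,148),(421,149),(417,408),(374,408)]])
a=(q[0]+q[1])/2;b=(q[2]+q[3])/2;print(((a+b)/2).round(4),np.linalg.norm(a-b),np.linalg.norm(q[0]-q[1]),np.degrees(np.arctan2(*(b-a)[1::-1])))
E
python3 go.py .5248 .0015 .012 100.6 0
```

```text
[0.5253 0.0024 0.048 ] 0.1636513371800055 0.029993579405645246 10.908532324627943
t 11.87 pos [ 0.5259 -0.0008  0.1617] F [-0.2  0.1 -0. ] gap 1.001
xyz [ 0.0024 -0.0005  0.1497] |d| 0.15 dr [-0.0013 -0.0003 -0.0027] deg 0.2 tiltdir [ 0.  0. -1.] q [-0.    0.28  1.91  0.    0.95 -1.76]
```

```bash
python3 -m jog '{"xyz":[[0.001,0,0.015],[0.003,0,0.045],[0.003,0,0.08],[0.003,0,0.11],[0.003,0,0.13]],"dr":[[0,0,-0.005],[0,0,-0.005],[0,0,-0.005],[0,0,-0.005],[0,0,-0.005]]}'; python3 -m jog '{"xyz":[[0,0,0.008],[0,0,0.015],[0,0,0.019],[0,0,0.019]],"dr":[[0,0,0],[0,0,0],[0,0,0],[0,0,0]]}' ; python3 go.py .5253 .0022 .012 100.8 0
```

```text
time: 12.28
position: [0.5249, 0.0015, 0.0305]
tcp_rot: [-0.0, 0.638, 0.77, -0.0]
wrist_force: [0.4, -0.2, 0.6]
finger_gap: 1.001
time: 12.62
position: [0.5262, 0.0024, 0.0137]
tcp_rot: [0.0, 0.638, 0.77, 0.0]
wrist_force: [-0.5, 0.3, -0.5]
finger_gap: 1.002
t 12.62 pos [0.5262 0.0024 0.0137] F [-0.5  0.3 -0.5] gap 1.002
xyz [-0.     -0.0009  0.0017] |d| 0.002 dr [ 0.001  -0.0002 -0.0015] deg 0.1 tiltdir [ 0.  0. -1.] q [ 0.    0.51  1.99  0.    0.64 -1.76]
```

```bash
python3 -m jog '{"xyz":[[0,-0.001,0.001],[0,-0.001,0.001],[0,-0.001,0.001],[0,-0.001,0.001],[0,-0.001,0.001]],"dr":[[0,0,0],[0,0,0],[0,0,0],[0,0,0],[0,0,0]]}' 0.2; python3 -m jog '{"xyz":[[0,0,0],[0,0,0],[0,0,0]],"dr":[[0,0,0],[0,0,0],[0,0,0]]}' 0; python3 -m jog '{"xyz":[[0,0,-0.01],[0,0,-0.035],[0,0,-0.07],[0,0,-0.105],[0,0,-0.14]],"dr":[[0,0,0],[0,0,0],[0,0,0],[0,0,0],[0,0,0]]}'; python3 -c "
from h import *
snap('wrist','n1',None,1.5)";  python3 go.py .497 -.222 .18 -11.2 0
```

```text
time: 13.03
position: [0.5251, 0.0028, 0.013]
tcp_rot: [0.0, 0.638, 0.77, 0.001]
wrist_force: [-0.7, -0.3, 5.8]
finger_gap: 0.342
time: 13.28
position: [0.5251, 0.0027, 0.0129]
tcp_rot: [0.0, 0.638, 0.77, 0.001]
wrist_force: [-2.4, 0.5, 7.3]
finger_gap: 0.343
time: 13.7
position: [0.5239, 0.0026, 0.1541]
tcp_rot: [-0.0, 0.638, 0.77, -0.0]
wrist_force: [1.6, -0.3, -1.2]
finger_gap: 0.344
t 13.75 pos [0.5278 0.0027 0.1608] F [ 2.6 -0.4  4.4] gap 0.343
xyz [-0.215  -0.072  -0.0196] |d| 0.228 dr [ 0.0066 -0.0074  1.954 ] deg 112.0 tiltdir [-0. -0. -1.] q [ 0.    0.28  1.91  0.    0.94 -1.76]
```

View pics/n1.png

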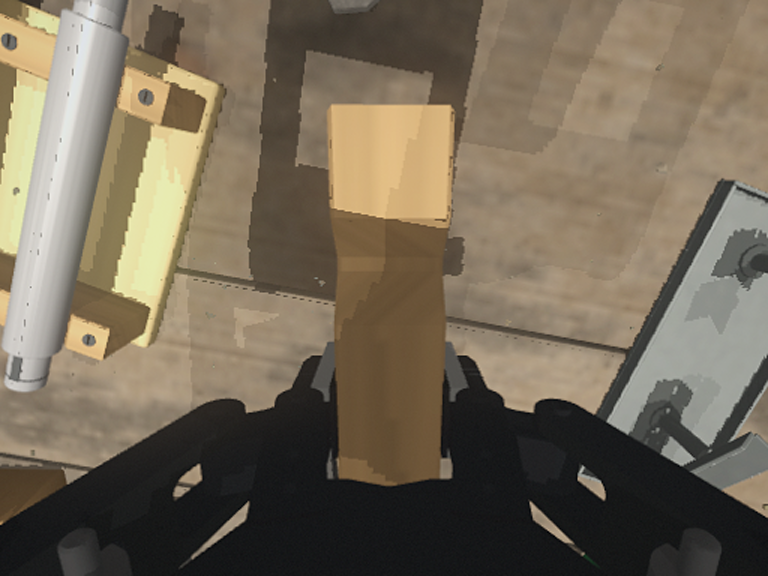

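```bash
python3 - <<'E'
from h import *
i=eyes.camera_info("wrist");T=i["tool_from_camera"]
c=(i["camera_matrix"],i["k1"],T[:3,:3],T[:3,3])
g=lambda x,y:((x+.5)/1.5-.5,(y+.5)/1.5-.5)
for p in [(329,104.5),(454,104.5),(391,104.5)]: print(onz(c,g(*p),-.0351).round(4))
E
```

```text
[-0.0151 -0.0822 -0.0351]
[ 0.014  -0.0822 -0.0351]
[-0.0007 -0.0822 -0.0351]
```

```bash
python3 -m jog '{"xyz":[[-0.02,-0.005,-0.004],[-0.045,-0.014,-0.01],[-0.07,-0.023,-0.015],[-0.1,-0.032,-0.02],[-0.13,-0.042,-0.02]],"dr":[[0,0,0.08],[0,0,0.2],[0,0,0.32],[0,0,0.44],[0,0,0.56]]}';  python3 go.py .4997 -.222 .17 -11.2 0
```

```text
time: 14.17
position: [0.5078, -0.1341, 0.1736]
tcp_rot: [0.001, 0.827, 0.562, 0.001]
wrist_force: [0.9, -0.1, -2.1]
finger_gap: 0.343
t 14.17 pos [ 0.5078 -0.1341  0.1736] F [ 0.9 -0.1 -2.1] gap 0.343
xyz [-0.0847  0.0249  0.0036] |d| 0.088 dr [ 1.0000e-03 -1.7000e-03  1.3889e+00] deg 79.6 tiltdir [-0. -0. -1.] q [-0.26  0.26  1.9   0.    0.97 -1.46]
```

```bash
python3 -m jog '{"xyz":[[-0.02,0.005,0],[-0.035,0.01,0],[-0.05,0.015,0],[-0.065,0.02,0],[-0.075,0.023,0]],"dr":[[0,0,0.12],[0,0,0.24],[0,0,0.36],[0,0,0.48],[0,0,0.6]]}';  python3 go.py .4997 -.222 .17 -11.2 0
```

```text
time: 14.58
position: [0.5014, -0.2125, 0.1725]
tcp_rot: [-0.0, 0.957, 0.292, 0.0]
wrist_force: [0.2, -0.0, -1.7]
finger_gap: 0.339
t 14.58 pos [ 0.5014 -0.2125  0.1725] F [ 0.2 -0.  -1.7] gap 0.339
xyz [-0.0067  0.0069  0.0025] |d| 0.01 dr [-0.000e+00 -2.000e-04  7.874e-01] deg 45.1 tiltdir [-0. -0. -1.] q [-0.4   0.3   1.86  0.    0.98 -1.  ]
```

```bash
python3 -m jog '{"xyz":[[-0.002,0.002,0],[-0.004,0.004,0],[-0.006,0.006,0],[-0.007,0.007,0],[-0.007,0.007,0]],"dr":[[0,0,0.11],[0,0,0.22],[0,0,0.33],[0,0,0.44],[0,0,0.55]]}';python3 -m jog '{"xyz":[[0,0,0],[0,0,0],[0,0,0],[0,0,0],[0,0,0]],"dr":[[0,0,0.1],[0,0,0.17],[0,0,0.22],[0,0,0.237],[0,0,0.237]]}';python3 -m jog '{"xyz":[[0,0,0],[0,0,0]],"dr":[[0,0,0],[0,0,0]]}';  python3 go.py .4997 -.222 .12 -11.2 0;python3 -c "
from h import *
snap('wrist','o1',None,1.5)"
```

```text
time: 15.0
position: [0.4996, -0.2211, 0.1724]
tcp_rot: [-0.0, 1.0, 0.021, -0.0]
wrist_force: [-0.2, -0.1, -0.8]
finger_gap: 0.341
time: 15.42
position: [0.4998, -0.2208, 0.1724]
tcp_rot: [-0.0, 0.996, -0.094, 0.0]
wrist_force: [-0.4, -0.2, -1.0]
finger_gap: 0.344
time: 15.58
position: [0.4998, -0.2209, 0.1723]
tcp_rot: [-0.0, 0.996, -0.094, 0.0]
wrist_force: [-0.3, 0.3, -1.7]
finger_gap: 0.345
t 15.58 pos [ 0.4998 -0.2209  0.1723] F [-0.3  0.3 -1.7] gap 0.345
xyz [0.0001 0.0011 0.0523] |d| 0.052 dr [-0.0004 -0.      0.0082] deg 0.5 tiltdir [-0. -0. -1.] q [-0.42  0.3   1.86  0.    0.99 -0.23]
```

View pics/o1.png

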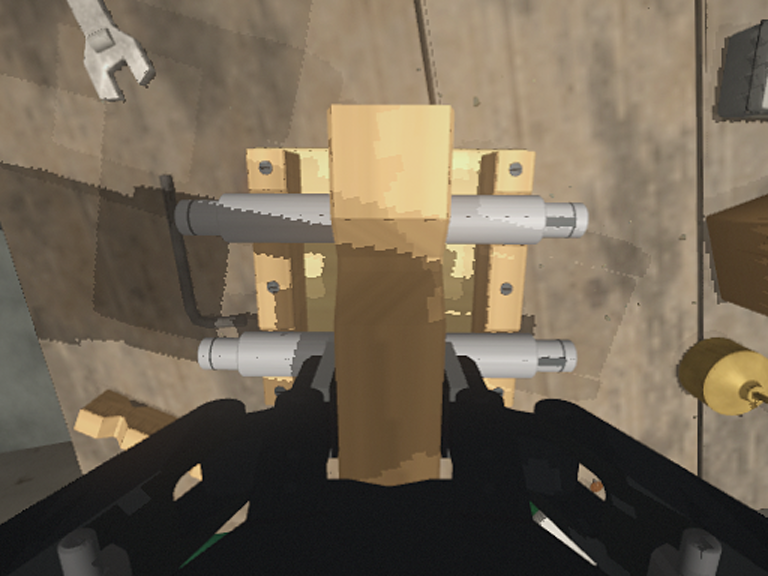

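```bash
python3 - <<'E'
from h import *
c=load("wrist","o1");g=lambda x,y:((x+.5)/1.5-.5,(y+.5)/1.5-.5)
P=lambda x,y,z:onz(c,g(x,y),z)
b=np.array([P(273,287,.061),P(506,288,.061)]);bb=np.array([P(265,168,.061),P(515,169,.061)])
m=b.mean(0);d=b[1]-b[0];print("ctr",m.round(4),"yaw",np.degrees(np.arctan2(d[1],d[0])), np.linalg.norm(d),bb.mean(0))
for e in ([(177,218),(587,219)],[(199,354),(576,356)]):
    p=[P(*q,.065) for q in e];print(np.mean(p,0).round(4),np.linalg.norm(p[0]-p[1]),np.degrees(np.arctan2(*(p[1]-p[0])[1::-1])))
    x=np.array([np.cos(np.radians(-11.2)),np.sin(np.radians(-11.2)),0]);print("rel ctr along x", (np.mean(p,0)-m)@x,"y",np.array([-x[1],x[0],0])@(np.mean(p,0)-m))
E
```

```text
ctr [ 0.4999 -0.222   0.061 ] yaw -10.964426457479345 0.14211239742536355 [ 0.51318058 -0.153418    0.061     ]
[ 0.5035 -0.1798  0.065 ] 0.23655559286740485 -10.857817920449193
rel ctr along x -0.004723230515857376 y 0.0421052581781638
[ 0.4908 -0.2638  0.065 ] 0.2367066553755687 -11.032611909652134
rel ctr along x -0.000853556302200715 y -0.04273489369686023
```

```bash
python3 -m jog '{"xyz":[[0,0.001,0.01],[0,0.001,0.028],[0,0.001,0.048],[0,0.001,0.062],[0,0.001,0.07]],"dr":[[0,0,0.004],[0,0,0.007],[0,0,0.007],[0,0,0.007],[0,0,0.007]]}';python3 -m jog '{"xyz":[[0,0,0],[0,0,0]],"dr":[[0,0,0],[0,0,0]]}';  python3 go.py .4999 -.222 .0835 -11.1 0;python3 -c "
from h import *
snap('wrist','p1',None,1.5)"
```

```text
time: 16.05
position: [0.4985, -0.2214, 0.0998]
tcp_rot: [-0.001, 0.995, -0.098, -0.001]
wrist_force: [-1.4, 0.9, -1.3]
finger_gap: 0.341
time: 16.22
position: [0.4996, -0.2218, 0.1019]
tcp_rot: [-0.0, 0.995, -0.098, -0.0]
wrist_force: [0.2, 0.1, -0.8]
finger_gap: 0.342
t 16.22 pos [ 0.4996 -0.2218  0.1019] F [ 0.2  0.1 -0.8] gap 0.342
xyz [0.0003 0.0001 0.0184] |d| 0.018 dr [-0.0006  0.0008 -0.0018] deg 0.1 tiltdir [-0. -0. -1.] q [-0.42  0.39  1.91  0.    0.84 -0.23]
```

View pics/p1.png

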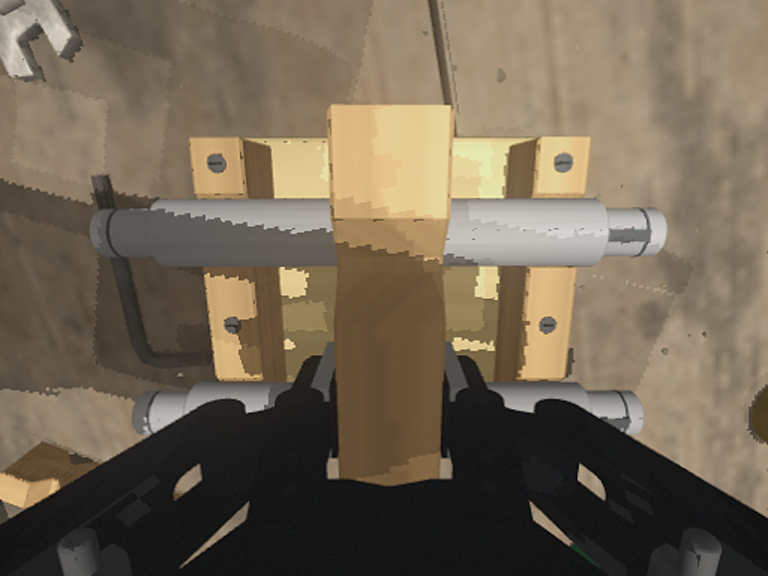

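```bash
python3 -m jog '{"xyz":[[0,0,0.003],[0,0,0.006],[0,0,0.009],[0,0,0.012],[0,0,0.0135]],"dr":[[0,0,0],[0,0,0],[0,0,0],[0,0,0],[0,0,0]]}';python3 -m jog '{"xyz":[[0,0,0.001],[0,0,0.002],[0,0,0.002]],"dr":[[0,0,0],[0,0,0],[0,0,0]]}';python3 -m jog '{"xyz":[[0,0,0.001],[0,0,0.002],[0,0,0.002]],"dr":[[0,0,0],[0,0,0],[0,0,0]]}'
```

```text
time: 16.68
position: [0.4996, -0.2218, 0.0884]
tcp_rot: [-0.0, 0.995, -0.098, -0.0]
wrist_force: [-0.2, -0.7, -2.3]
finger_gap: 0.344
time: 16.93
position: [0.4997, -0.2218, 0.0865]
tcp_rot: [-0.0, 0.995, -0.098, -0.0]
wrist_force: [-0.4, 0.9, -2.3]
finger_gap: 0.343
time: 17.18
position: [0.4999, -0.2218, 0.0847]
tcp_rot: [-0.0, 0.995, -0.098, 0.0]
wrist_force: [0.3, 1.0, -0.9]
finger_gap: 0.341
```

```bash
python3 -m jog '{"xyz":[[0,0,0.0005],[0,0,0.001],[0,0,0.001]],"dr":[[0,0,0],[0,0,0],[0,0,0]]}';python3 -m jog '{"xyz":[[0,0,0.0005],[0,0,0.001],[0,0,0.001]],"dr":[[0,0,0],[0,0,0],[0,0,0]]}'
```

```text
time: 17.43
position: [0.5001, -0.2217, 0.0844]
tcp_rot: [-0.0, 0.995, -0.098, 0.0]
wrist_force: [-2.0, 3.4, 6.4]
finger_gap: 0.344
time: 17.68
position: [0.5004, -0.2215, 0.0841]
tcp_rot: [-0.001, 0.995, -0.098, 0.001]
wrist_force: [-2.7, 5.5, 15.2]
finger_gap: 0.344
```

```bash
python3 -m jog '{"xyz":[[0,-0.0005,0],[0,-0.001,0],[0,-0.001,0]],"dr":[[0,0,0],[0,0,0],[0,0,0]]}'; python3 -m jog '{"xyz":[[0,0,0],[0,0,0],[0,0,0]],"dr":[[0,0,0],[0,0,0],[0,0,0]]}' 0.45;python3 -m jog '{"xyz":[[0,0,0],[0,0,0]],"dr":[[0,0,0],[0,0,0]]}' 0.7; python3 -c "
from h import *
snap('scene','q2',(170,120,330,220),4.5);snap('wrist','q1',None,1.5)"
```

```text
time: 17.93
position: [0.5007, -0.2208, 0.0835]
tcp_rot: [-0.0, 0.995, -0.098, 0.001]
wrist_force: [-0.9, 3.0, 8.2]
finger_gap: 0.346
time: 18.18
position: [0.4998, -0.221, 0.0826]
tcp_rot: [-0.0, 0.995, -0.098, -0.0]
wrist_force: [0.3, 0.3, 0.1]
finger_gap: 0.449
time: 18.35
position: [0.4998, -0.2209, 0.0825]
tcp_rot: [-0.0, 0.995, -0.098, -0.0]
wrist_force: [-0.3, 0.3, -0.6]
finger_gap: 0.693
```

View pics/q2.png

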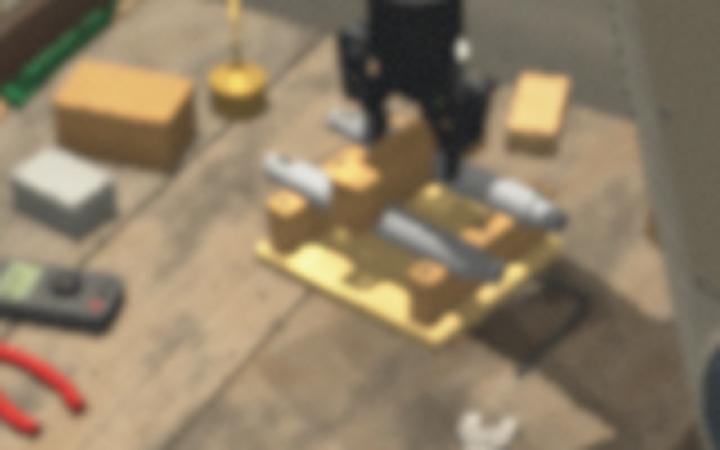

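View pics/q1.png

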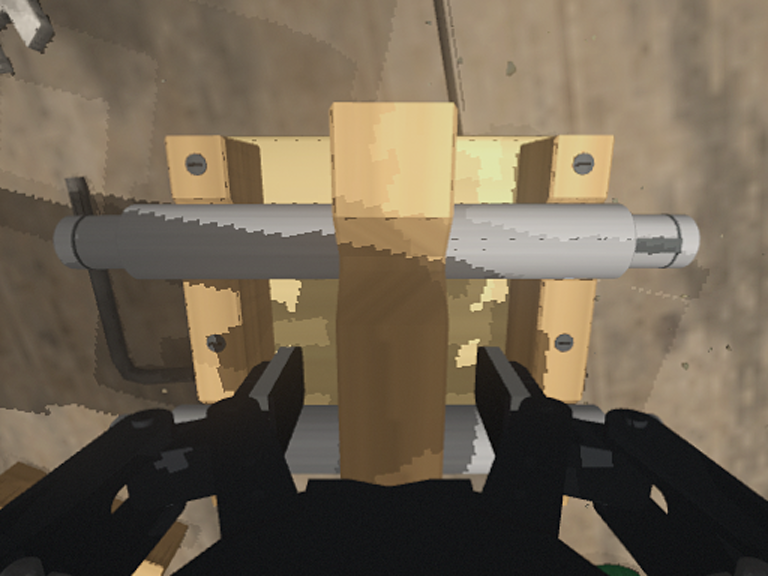

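```bash
python3 -m jog '{"xyz":[[0,0,-0.008],[0,0,-0.025],[0,0,-0.055],[0,0,-0.09],[0,0,-0.12]],"dr":[[0,0,0],[0,0,0],[0,0,0],[0,0,0],[0,0,0]]}' ;python3 -m jog '{"xyz":[[0.01,0,-0.03],[0.02,0,-0.06],[0.03,0,-0.08],[0.03,0,-0.085],[0.03,0,-0.085]],"dr":[[0,0,0],[0,0,0],[0,0,0],[0,0,0],[0,0,0]]}' 1;python3 -m jog '{"xyz":[[0,0,0],[0,0,0]],"dr":[[0,0,0],[0,0,0]]}'; python3 -c "
from h import *
snap('wrist','r1',None,1.5);snap('scene','r2',(170,120,330,220),4.5)"
```

```text
time: 18.87
position: [0.4998, -0.2209, 0.2049]
tcp_rot: [-0.0, 0.995, -0.098, 0.0]
wrist_force: [0.9, -0.3, -0.4]
finger_gap: 0.7
time: 19.28
position: [0.5301, -0.2271, 0.2896]
tcp_rot: [0.0, 0.995, -0.098, 0.002]
wrist_force: [-0.7, 1.1, -0.2]
finger_gap: 1.002
time: 19.45
position: [0.528, -0.2263, 0.286]
tcp_rot: [-0.001, 0.995, -0.098, -0.001]
wrist_force: [-0.2, -0.2, 0.1]
finger_gap: 1.0
```

View pics/r1.png

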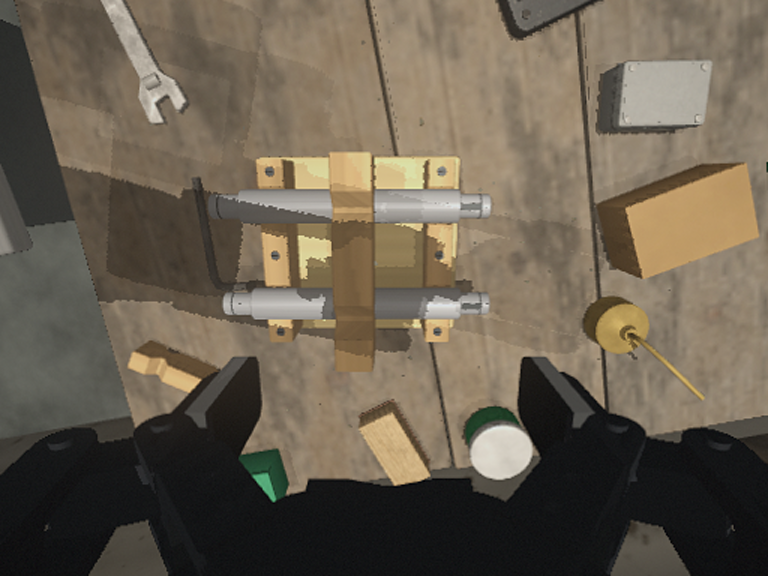

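View pics/r2.png

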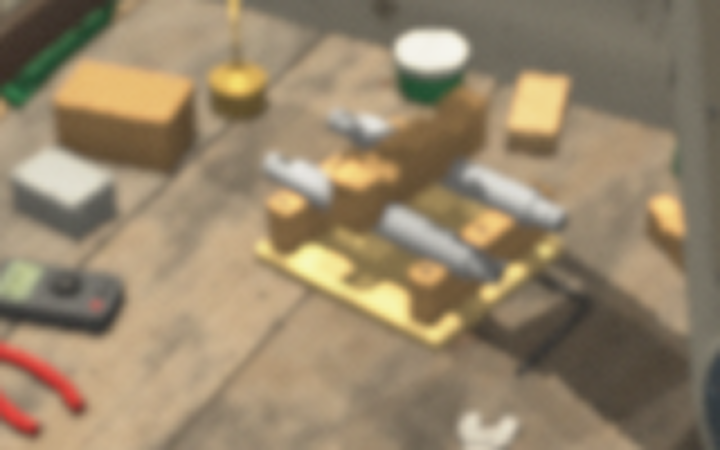

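```bash
python3 - <<'E'
from h import *
c=load("wrist","r1");g=lambda x,y:((x+.5)/1.5-.5,(y+.5)/1.5-.5)
q=np.array([onz(c,g(*p),.1186) for p in [(329,152),(373,152),(374,371),(335,371)]])
a=(q[0]+q[1])/2;b=(q[2]+q[3])/2;print(((a+b)/2).round(4),np.linalg.norm(a-b),np.degrees(np.arctan2(*(a-b)[1::-1])))
bo=np.array([onz(c,g(*p),.061) for p in [(275,255),(440,255)]]);print(bo.mean(0))
e=np.array([onz(c,g(*p),.065) for p in [(223,302),(490,303)]]);print("free shaft",e.mean(0).round(4),np.linalg.norm(e[0]-e[1]))
ct=cam("top")
print(ctrl.observe()["time"])
E
```

```text
[ 0.5011 -0.2223  0.1186] 0.1638700708635478 78.46141296942362
[ 0.50019369 -0.22210631  0.061     ]
free shaft [ 0.4906 -0.2627  0.065 ] 0.23557855495477195
19.55
```

The bar reads 163.9 mm long at the seated top height. Its centre is within 1 mm of the cradle centre and it lies square across the shafts. The free shaft's centre is within about 1 mm of its target, so I'm handing in.

```bash
python3 -m jog '{"xyz":[[0,0,0],[0,0,0]],"dr":[[0,0,0],[0,0,0]]}'; python3 -c "
from workcell import ctrl
print(ctrl.close_job())"
```

```text
time: 19.72
position: [0.5289, -0.2267, 0.2869]
tcp_rot: [-0.0, 0.995, -0.098, -0.001]
wrist_force: [-0.1, -0.0, 0.7]
finger_gap: 1.003
the job is handed in; nothing more can be done
None
```

The shaft lies in the free notches of the cradle, and the large notched bar sits across both shafts midway between the bolsters. I let go, backed the arm off and handed in at 19.7 s; no verdict was reported.

I lifted the shaft square off the stand, levelled it on the way, and lowered it until it touched, at about 13 N. I then opened the gripper in stages and set the bar down the same way, at about 15 N.

**Last checks, all from the final wrist picture:**
- **Shaft:** its centre is within about 1 mm of the target point. I did not measure its level separately; it looks level in the wrist and scene pictures.
- **Bar:** its centre is about 1 mm from the cradle centre, and it lies within about half a degree of square. It measures 163.9 mm long when read at its fully-seated height, so its notches should be fully down.

**Disagreements:**
- **Shaft length:** the shaft's overall length reads about 5–6 mm too long in the last views (236 mm against 230 mm).
- **Bar contact:** the bar met the shafts about 1 mm higher than I had calculated, with a small sideways force. I moved it about 1 mm sideways to ease that before letting go.

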